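# Clamp and proof-test a batch of fuse carriers

### The job

Proof-test the fuse carriers: set every one that lies on the desk upright in a bay of the jig, one to a bay and fully down, then swing the cam lever over its high point until it snaps closed. With the clamp shut, and never while it is open, squeeze the trigger of the test handle fully home and let it spring back; then swing the lever back open and put all the carriers upright on the floor of the wooden tray. Leave the screwdriver, the sealing plier and the ceramic bushing where they are.

Things in the scene. Friction and masses are not known exactly. Their poses are not given: they have to be found in the camera images.
- jig: clamping jig fixed to the desk: dark steel plate 200 x 190 x 8 mm with a nest of three bays side by side along its y (y = -60, 0, +60 mm). Origin on the desk under the middle of the middle bay, z up; +x points to the fixed back wall (30 mm high, brass pads, inner face x = +39 mm), -x to the cam lever. Side walls and 12 mm dividers between bays rise to 22 mm above the desk
- bay0 (a point): middle of the floor of the bay at jig y = -60 mm, 8 mm above the desk; each bay is 48 mm wide (jig y) and, with the clamp open, 78 mm long (jig x)
- bay1 (a point): middle of the floor of the middle bay, likewise
- bay2 (a point): middle of the floor of the bay at jig y = +60 mm, likewise
- pressure_bar (a joint): travel of the aluminium bar (top 32 mm above the desk) that closes the bays on the lever's side, in m: 0 with the lever open (bar face at jig x = -39 mm), about 0.011 towards the back wall at the lever's high point, 0.010 with it closed. Driven by the lever alone
- lever (a joint): angle of the jig's cam lever, which swings level on an upright pivot: 0 = open stop (points to the jig's -x, 16 degrees to its +y side), grows counter-clockwise from above to 1.85 rad = closed stop (points to the jig's -y). High point at 1.55: short of it a spring drives it back open to below 0.1, past it the spring snaps it to 1.85. At most about 9 N at the knob
- lever_knob (a point): middle of the upright black knob at the lever's end, 100 mm from the pivot axis, 80 mm above the desk; the knob is 20 mm in diameter and stands from 56 to 100 mm above the desk on the flat steel lever (18 mm wide, top 56 mm above the desk)
- lever_pivot (a point): point on the lever's pivot axis at the height of the knob's middle (jig x = -90 mm, y = 0)
- handle: test handle fixed to the desk: grey base 170 x 75 x 10 mm and two level bars side by side along its x, 50 to 76 mm above the desk: the fixed black grip (18 mm thick, y -26 to -8 mm) and on its +y side the steel trigger (12 mm thick, y +10 to +22 mm at rest). Origin under the middle of the base, z up. Trigger hinge at x = +60 mm, free end at x = -60 mm
- squeeze_point (a point): where to squeeze, closing along the handle's y: at handle x = -35 mm, 63 mm above the desk, half-way across grip and trigger when the trigger is home (the pair is 48 mm wide at rest, about 35 mm when home; at rest its middle lies 7 mm farther to +y); 95 mm from the hinge
- trigger (a joint): angle of the sprung trigger: 0 at rest, 0.14 rad at its stop, fully home towards the grip; the spring resists with about 4 N at first and 9 N at the stop, at the squeeze point, and brings it back when let go
- tray: shallow open wooden tray fixed to the desk, 112 (x) x 196 (y) x 22 mm outside, walls and floor 5 mm thick; origin under its middle, z up. Holds the carriers side by side along its y
- carrier1: black bakelite fuse carrier, 140 g: a body 64 (x) x 36 (y) x 26 mm high with a copper contact at each end, and on top of it a grip ridge 44 (x) x 16 (y) mm that rises to 55 mm; either way round is the same. Origin at the centre of its underside, z up when upright. May be absent
- carrier2: black bakelite fuse carrier, 140 g: a body 64 (x) x 36 (y) x 26 mm high with a copper contact at each end, and on top of it a grip ridge 44 (x) x 16 (y) mm that rises to 55 mm; either way round is the same. Origin at the centre of its underside, z up when upright. May be absent
- carrier3: black bakelite fuse carrier, 140 g: a body 64 (x) x 36 (y) x 26 mm high with a copper contact at each end, and on top of it a grip ridge 44 (x) x 16 (y) mm that rises to 55 mm; either way round is the same. Origin at the centre of its underside, z up when upright. May be absent
- screwdriver: stubby screwdriver, 110 mm long, lying beyond the jig; leave it alone
- plier: steel sealing plier, about 170 mm long, lying beyond the jig; leave it alone
- bushing: brown glazed ceramic insulator bushing, 68 mm in diameter, 80 mm high, standing at the desk's far right; leave it alone
Not all that is in view belongs to the job. Leave any blue or green look-alike of the carrier2 alone.

How it is judged:
On the way, in this order (a step that is already met when the one before it is completed fails the run):
1. every carrier sits upright on a bay floor of the jig, clamp still open (x of carrier1 in the frame of jig between -0.012 and 0.012 m and y of carrier1 in the frame of jig between -0.074 and 0.074 m and z of carrier1 in the frame of jig between 0.003 and 0.0125 m and angle between each of carrier1, carrier2, carrier3's own z axis and vertical below 0.12 rad and x of carrier2 in the frame of jig between -0.012 and 0.012 m and y of carrier2 in the frame of jig between -0.074 and 0.074 m and z of carrier2 in the frame of jig between 0.003 and 0.0125 m and x of carrier3 in the frame of jig between -0.012 and 0.012 m and y of carrier3 in the frame of jig between -0.074 and 0.074 m and z of carrier3 in the frame of jig between 0.003 and 0.0125 m and value of joint lever below 0.5 rad), for 0.2 s.
2. the cam lever is past its high point and snapped closed, the carriers in their bays (x of carrier1 in the frame of jig between -0.012 and 0.012 m and y of carrier1 in the frame of jig between -0.074 and 0.074 m and z of carrier1 in the frame of jig between 0.003 and 0.0125 m and angle between each of carrier1, carrier2, carrier3's own z axis and vertical below 0.12 rad and x of carrier2 in the frame of jig between -0.012 and 0.012 m and y of carrier2 in the frame of jig between -0.074 and 0.074 m and z of carrier2 in the frame of jig between 0.003 and 0.0125 m and x of carrier3 in the frame of jig between -0.012 and 0.012 m and y of carrier3 in the frame of jig between -0.074 and 0.074 m and z of carrier3 in the frame of jig between 0.003 and 0.0125 m and value of joint lever above 1.72 rad), for 0.3 s.
3. the trigger is squeezed fully home with the clamp closed on the carriers (all of step 2 and value of joint trigger above 0.115 rad), for 0.2 s.
4. the trigger has sprung back, clamp still closed (value of joint lever above 1.72 rad and value of joint trigger below 0.03 rad), for 0.2 s.
5. the cam lever is swung back open (value of joint lever below 0.5 rad), for 0.2 s.
At the end, for the whole second after the job is handed in: every carrier stands upright (within 8 degrees) on the floor of the tray, at rest; the cam lever is open (below 0.5 rad) and the trigger is at rest (below 0.03 rad) (x of carrier1 in the frame of tray between -0.05 and 0.05 m and y of carrier1 in the frame of tray between -0.092 and 0.092 m and z of each of carrier1, carrier2, carrier3 in the frame of tray below 0.012 m and angle between each of carrier1, carrier2, carrier3's own z axis and vertical below 0.15 rad and linear speed of each of carrier1, carrier2, carrier3 below 0.02 m/s and x of carrier2 in the frame of tray between -0.05 and 0.05 m and y of carrier2 in the frame of tray between -0.092 and 0.092 m and x of carrier3 in the frame of tray between -0.05 and 0.05 m and y of carrier3 in the frame of tray between -0.092 and 0.092 m and value of joint lever below 0.5 rad and value of joint trigger below 0.03 rad); the robot touches nothing.
It fails at once if the trigger is squeezed while the clamp is not closed (value of joint trigger above 0.09 rad and value of joint lever below 1.5 rad).
It fails at once if the screwdriver is disturbed (moved more than 40 mm) (distance of screwdriver from where it was at the start of the episode above 0.04 m).
It fails at once if the plier is disturbed (moved more than 40 mm) (distance of plier from where it was at the start of the episode above 0.04 m).
It fails at once if the bushing is disturbed (moved more than 40 mm) (distance of bushing from where it was at the start of the episode above 0.04 m).
Of carrier1, carrier2, carrier3 only 2 to 3 are there at a start; the rules pass over those that are not, and their reading is None.
At some moment in a run one of carrier1, carrier2, carrier3 may be knocked a few centimetres aside while the robot is not near it.
Once in a run the grip may slacken for a moment while it holds something.
It also fails if it takes over 210 s, if anything falls off the work surface, if the arm or the gripper's body presses on something with over 40 N, if the wrist force passes 120 N, or if a joint passes its speed limit or range.

### The arm

A 7-joint arm with a two-finger parallel gripper is mounted at the origin on the work surface. World frame = base frame: x ahead of the robot, y to its left, z up, the work surface at z = 0. Lengths are in m, angles in rad, forces in N, time in s.
With the tool pointing down it reaches from about 0.4 to 0.925 m from the base axis. Payload 5.6 kg.
Tool frame: the origin (TCP) lies on the centre line of the jaws, within the pads' length; the fingertips stand 22 mm ahead of it and the grasp point (between the pads) lies 3 mm ahead of it (env.nose_length is the distance from the TCP to the fingertips, in m); z points along the fingers, y is the line along which they close (so a half turn about z gives the same grasp; the last joint's range is limited). The gripper opens to 85 mm and grips with 20 to 120 N. Pads are 22 mm wide; open, the fingers measure 114 mm over their backs; the gripper's body (76 mm by 85 mm) begins 54 mm behind the grasp point. The pads swing forward as they close: fully open they stand 13 mm farther back than shut.
Start: joints at [1.271, 0.468, -0.012, 1.603, 0.006, 1.071, -0.056], TCP at [0.165, -0.629, 0.253] pointing down, gripper open.
Joint ranges: [-2.53, 2.53], [-0.31, 2.02], [-1.57, 1.55], [0.28, 2.44], [-1.29, 4.43], [0.15, 1.84], [-2.92, 2.92]. Speed limits (rad/s): [2.57, 2.57, 3.14, 3.14, 3.14, 3.14, 3.14].

### API

Orientations are given as a unit quaternion [x, y, z, w].
In Python, from rig import env gives the robot as it stands.
- The arm moves only by the shell command python3 -m inch 'ROWS' [FORCE]. ROWS is JSON, one flat list of numbers, 5 for each row, row after row: the shift along the tool's x, y, z each as a share of 0.2 m, from -1 to 1, then the turn about the tool's z as a share of 90 degrees, from -1 to 1, then the opening, from -1 (shut) to 1 (fully open). In form: [tx, ty, tz, roll, grip, tx, ty, tz, roll, grip, ...]. A call has 1 to 5 rows; each row is the pose to reach, as a shift and turn from the pose commanded when the call began, along the tool's axes at that moment; what a row does not reach only later rows make up. A row lasts 1/8 s, in which the tool goes at most 62.5 mm and 10.7 degrees, less where a joint would pass 70% of its speed; a pose out of reach is approached as far as the arm can. A call with a number of a shift or a turn outside -1 to 1 is refused whole. A call with a gripper value outside its range is refused whole. The fingers move at their own pace and stop on an object; FORCE is the grip in N (left out, the last holds). Time passes only in rows, so rows that repeat a pose let the fingers close. It gives the time, the measured TCP pose, the force, the opening and the grip force at its end, in the units of the state.
- env.get_state(): the state, without advancing time (a new reading comes with each control period).
- env.snapshot(name): name is "scene" or "top"; returns the picture (400x640x3 uint8, red, green, blue); there is no depth.
- env.camera_params(name): a dict with "K" (3x3 intrinsics, pixels), "dist_coeffs" ([k1, k2, p1, p2, k3] as OpenCV has them; the pictures are not rectified), "rvec" (rotation vector, rad) and "tvec" (3), from world to camera coordinates, as OpenCV has them. Camera axes: x right, y down, z forward; pixel columns grow to the right and rows downward; lengths in m; the calibration is good to about 2 mm. A picture is of the moment at which its call begins. camera_params takes no time and is no camera call.
- env.close_job(): hands the job in; it is judged then, once.
Trained networks look in the newest picture that a camera, given by its name, has taken for a name from the list of things; names that differ only in an ending like _2 or _b are one class to them, and where a whole thing is asked for, a point or a joint stands for the part that bears it (a point fixed in the world has none). Each returns a list of dicts, best first, with "score" (0 to 1); they miss things now and then, are a little off and sometimes report something else, mostly with a low value. They report only what shows in the picture. A call takes as long as a camera call. They do not tell look-alikes from the thing itself.
- env.outline_of(camera, query): "mask" (400x640 bool, what is visible of it) and "at" ([column, row] in pixels, amid what is visible of it).
- env.tip_of(camera, query): "at" ([column, row] in pixels: a listed point, or the origin of a listed thing).
The state is a dict: "time": time; "joint_positions": joint angles; "joint_vel": joint speeds; "tau": joint torques, N m; "tcp_pos": TCP position; "tool_rot": TCP orientation; "wrist_force": force on the tool from outside, world axes, zero at the start; "moment": the same for the moment, N m; "gripper_width": finger opening in m; "gripper_force": force on a finger pad.
Only numpy, scipy, OpenCV 4.12 (cv2) and the standard library are available. Lean on these libraries where they do the work, as an engineer would, in place of code of your own. Each camera call takes 0.05 s, during which the arm holds its last target. There are 200 camera calls.

## Working session

There is one attempt and no reset: what is moved stays moved. The work goes in short steps, Python scripts to look and compute and a shell command to move; the robot and the scene stay as the last step left them, time stands still between calls to the robot, and variables do not carry over. Pictures are saved under pics/ and viewed, at most 16 in all, crops included, and the job is handed in when it is done.

```bash
ls; mkdir -p pics
cat > h.py <<'E'
import numpy as np, cv2
from rig import env
from scipy.spatial.transform import Rotation as R
def cam(n):
    p=env.camera_params(n); return [np.array(p[k],float) for k in("K","dist_coeffs","rvec","tvec")]
def pix2w(n,uv,z):
    K,d,r,t=cam(n); M=cv2.Rodrigues(r)[0]
    uv=np.atleast_2d(np.array(uv,float))
    q=cv2.undistortPoints(uv[:,None],K,d)[:,0]
    ray=np.c_[q,np.ones(len(q))]@M; c=-M.T@t.ravel()
    return c+ray*((z-c[2])/ray[:,2])[:,None]
def w2pix(n,P):
    K,d,r,t=cam(n); return cv2.projectPoints(np.array(P,float).reshape(-1,3),r,t,K,d)[0][:,0]
def go(x,y,z,yaw=None):
    """shares for a move of TCP to x,y,z; yaw= desired world angle of tool y axis (mod pi)"""
    s=env.get_state(); M=R.from_quat(s["tool_rot"]).as_matrix()
    d=M.T@(np.array([x,y,z])-s["tcp_pos"])/0.2
    a=np.arctan2(M[1,1],M[0,1]); out=None
    if yaw is not None:
        e=(yaw-a+np.pi/2)%np.pi-np.pi/2; out=-e/(np.pi/2) # tool z down: +roll = -yaw
    print("shares",np.round(d,4),"roll",out,"toolY yaw",round(np.degrees(a),1),"j7",round(s["joint_positions"][6],2))
E
python3 - <<'E'
from h import *
for n in("scene","top"):
    im=env.snapshot(n); cv2.imwrite(f"pics/{n}0.png",im[:,:,::-1])
    for q in("jig","carrier1","handle","tray","lever_knob","bay0","bay1","bay2","squeeze_point","lever_pivot"):
        print(n,q,[(np.round(o["at"]).astype(int).tolist(),round(o["score"],2)) for o in env.tip_of(n,q)][:5])
    print(cam(n))
print(env.get_state())
E
```

```text
pics
scene jig [([333, 266], 0.59)]
scene carrier1 [([236, 212], 0.93), ([203, 146], 0.81), ([235, 129], 0.79), ([330, 263], 0.7), ([234, 156], 0.58)]
scene handle [([431, 294], 0.56)]
scene tray [([470, 245], 0.85)]
scene lever_knob [([360, 190], 0.97)]
scene bay0 [([331, 266], 0.93), ([356, 267], 0.89), ([307, 258], 0.79)]
scene bay1 [([331, 266], 0.93), ([356, 267], 0.89), ([307, 258], 0.79)]
scene bay2 [([331, 266], 0.93), ([356, 267], 0.89), ([307, 258], 0.79)]
scene squeeze_point [([435, 267], 0.8)]
scene lever_pivot [([340, 218], 0.64)]
[array([[463.79170041,   0.        , 317.0142646 ],
       [  0.        , 463.79170041, 205.00299989],
       [  0.        ,   0.        ,   1.        ]]), array([-0.08938955,  0.        ,  0.        ,  0.        ,  0.        ]), array([ 1.47502758,  2.23962585, -0.74625557]), array([ 0.24783135, -0.34246494,  1.48039989])]
top jig [([278, 187], 0.73)]
top carrier1 [([374, 208], 0.81), ([366, 259], 0.78), ([417, 264], 0.75), ([439, 304], 0.72), ([453, 263], 0.68)]
top handle [([194, 197], 0.65)]
top tray [([172, 251], 0.81), ([279, 213], 0.48)]
[... 611 characters left out ...]
': array([ 1.27100707,  0.46746262, -0.01162507,  1.60268392,  0.00600469,
        1.0714203 , -0.05628443]), 'joint_vel': array([-0.0004418 , -0.00174617, -0.00133948, -0.00184313, -0.00113997,
       -0.00141938, -0.00275103]), 'tau': array([ 3.10034893e-04, -5.32249117e+01,  2.09121744e-02, -2.51631761e+01,
        1.13940143e-02,  1.36332092e-03,  3.75643751e-06]), 'tcp_pos': array([ 0.16506004, -0.62870312,  0.25332132]), 'tool_rot': array([ 9.91770727e-01,  1.28026656e-01, -1.07390780e-05,  3.27702833e-05]), 'wrist_force': array([-0.37321492,  0.65128962,  0.45060771]), 'moment': array([ 0.06476536,  0.04008573, -0.02018645]), 'gripper_force': 0.0, 'gripper_width': 0.08537130847442266}
```

View pics/top0.png

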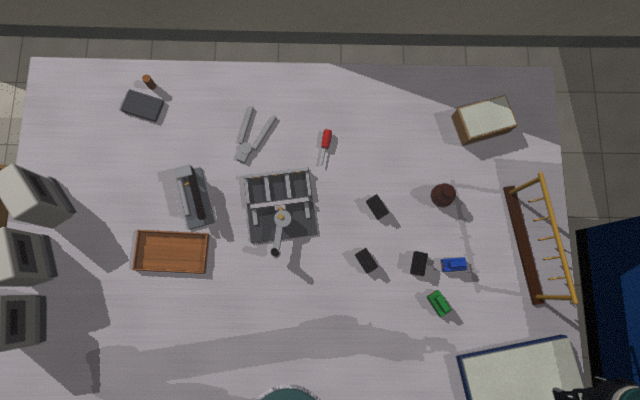

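View pics/scene0.png

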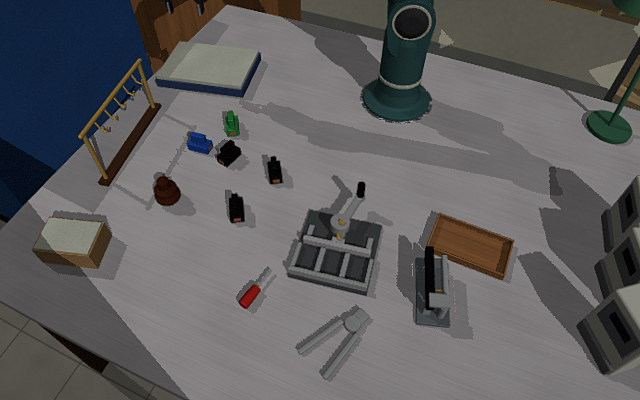

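The top view shows three black carriers near (377,208), (367,261) and (419,264). The jig is near (279,207), with its lever pointing down-image. The handle is at (195,197) and the tray at (172,252). Blue and green look-alikes are at (454,265) and (439,303). The carrier at (419,264) may be lying on its side, so I'll zoom in.

Run:
```python
from h import *
t=cv2.imread("pics/top0.png"); s=cv2.imread("pics/scene0.png")
def c(im,x,y,w,h,W,H): return cv2.resize(im[y:y+h,x:x+w],(W,H),interpolation=cv2.INTER_CUBIC)
a=np.hstack([c(t,345,185,100,100,400,400),c(s,190,120,110,110,400,400)])
cv2.imwrite("pics/c1.png",a)
b=np.hstack([c(t,230,160,100,110,545,600)])
cv2.imwrite("pics/c2.png",b)
for n in("top","scene"):
    print(n,"pivot",pix2w(n,[o["at"] for o in env.tip_of(n,"lever_pivot")[:1]],.08).round(3),"knob",pix2w(n,[o["at"] for o in env.tip_of(n,"lever_knob")[:1]],.08).round(3))
    print("bays",pix2w(n,[o["at"] for o in env.tip_of(n,"bay1")],.008).round(3).tolist())
    print("jig",pix2w(n,[o["at"] for o in env.tip_of(n,"jig")],.0).round(3).tolist())
    print("handle",pix2w(n,[o["at"] for o in env.tip_of(n,"handle")],.0).round(3).tolist(),"sq",pix2w(n,[o["at"] for o in env.tip_of(n,"squeeze_point")],.063).round(3).tolist())
    print("tray",pix2w(n,[o["at"] for o in env.tip_of(n,"tray")],.0).round(3).tolist())
    print("car",pix2w(n,[o["at"] for o in env.tip_of(n,"carrier1")],.0).round(3).tolist())
    for q in("tray","handle","carrier1"):
        for o in env.outline_of(n,q):
            m=o["mask"].astype(np.uint8); 
            if m.sum()<20: continue
            cc=max(cv2.findContours(m,0,2)[0],key=cv2.contourArea)
            zz={"tray":.022,"handle":.01,"carrier1":.026}[q]
            P=pix2w(n,cc[:,0],zz)[:,:2]; r=cv2.minAreaRect((P*1000).astype(np.float32))
            print(q,round(o["score"],2),np.round(o["at"]),"rect mm",np.round(r[0]),np.round(r[1]),round(r[2],1))
```

```text
top pivot [[0.561 0.025 0.08 ]] knob [[0.463 0.046 0.08 ]]
bays [[0.65, -0.009, 0.008], [0.639, 0.105, 0.008]]
jig [[0.658, 0.042, 0.0]]
handle [[0.625, 0.283, 0.0]] sq [[0.594, 0.257, 0.063]]
tray [[0.469, 0.336, 0.0], [0.58, 0.039, 0.0]]
car [[0.599, -0.238, 0.0], [0.452, -0.212, 0.0], [0.438, -0.356, 0.0], [0.328, -0.414, 0.0], [0.444, -0.459, 0.0]]
tray 0.86 [173. 253.] rect mm [466. 333.] [204. 117.] 87.5
handle 0.87 [198. 196.] rect mm [628. 281.] [187.  78.] 17.2
carrier1 0.83 [374. 207.] rect mm [ 598. -242.] [65. 38.] 31.7
carrier1 0.72 [435. 302.] rect mm [ 334. -404.] [66. 39.] 31.1
carrier1 0.64 [366. 262.] rect mm [ 445. -209.] [65. 41.] 33.7
carrier1 0.61 [416. 262.] rect mm [ 439. -353.] [42. 68.] 78.3
carrier1 0.59 [454. 265.] rect mm [ 436. -451.] [38. 73.] 6.9
scene pivot [[0.563 0.029 0.08 ]] knob [[0.464 0.044 0.08 ]]
bays [[0.654, 0.045, 0.008], [0.633, 0.1, 0.008], [0.655, -0.017, 0.008]]
jig [[0.646, 0.048, 0.0]]
handle [[0.626, 0.286, 0.0]] sq [[0.592, 0.272, 0.063]]
tray [[0.457, 0.34, 0.0]]
car [[0.598, -0.244, 0.0], [0.427, -0.449, 0.0], [0.329, -0.397, -0.0], [0.641, 0.038, 0.0], [0.428, -0.346, -0.0]]
tray 0.85 [471. 244.] rect mm [473. 338.] [196. 129.] 86.8
handle 0.73 [339. 242.] rect mm [589.  36.] [ 41. 167.] 8.9
handle 0.55 [431. 295.] rect mm [605. 282.] [209.  83.] 14.8
carrier1 0.94 [237. 209.] rect mm [ 601. -238.] [90. 40.] 33.1
carrier1 0.84 [234. 126.] rect mm [ 332. -402.] [110.  36.] 30.2
carrier1 0.76 [199. 145.] rect mm [ 439. -448.] [76. 79.] 10.6
carrier1 0.56 [231. 152.] rect mm [ 443. -351.] [60. 82.] 81.6
carrier1 0.54 [275. 171.] rect mm [ 449. -203.] [93. 35.] 31.9
```

View pics/c1.png

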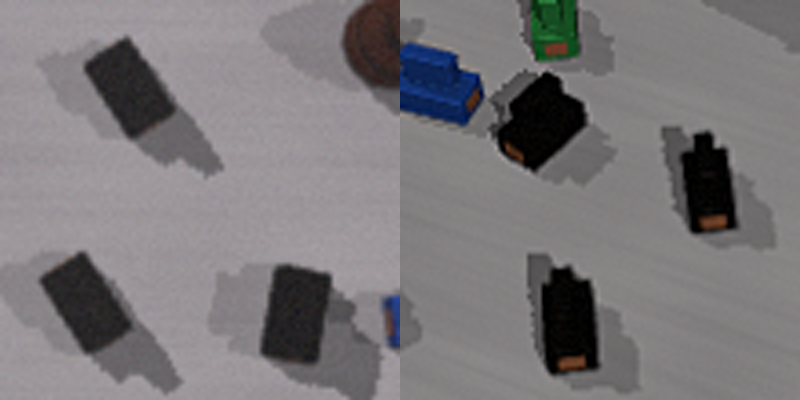

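View pics/c2.png

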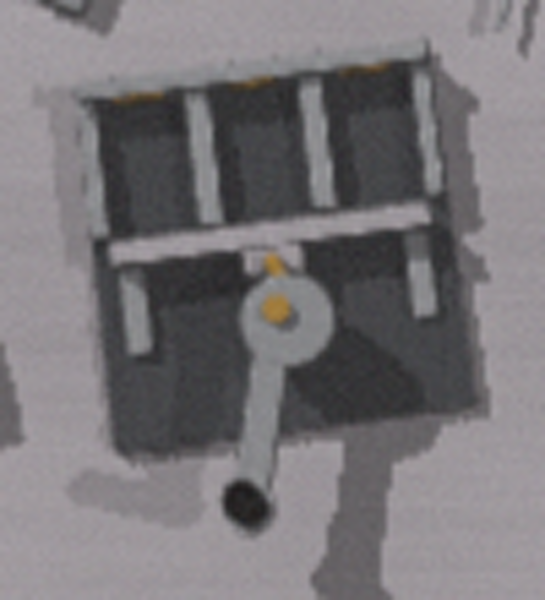

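All three carriers are upright, with yaws of about 32°, 33° and -12°. I'll refine every pose with a wireframe gradient fit in both cameras.

```bash
cat > fit.py <<'E'
from h import *
from scipy.optimize import minimize
def rect(x0,x1,y0,y1,z): 
    c=[(x0,y0,z),(x1,y0,z),(x1,y1,z),(x0,y1,z)]; return [(c[i],c[(i+1)%4]) for i in range(4)]
M={}
M["tray"]=rect(-.056,.056,-.098,.098,.022)+rect(-.051,.051,-.093,.093,.022)
M["handle"]=rect(-.085,.085,-.0375,.0375,.01)+rect(-.06,.06,-.026,-.008,.076)[::2]+rect(-.06,.06,.010,.022,.076)[::2]
M["jig"]=[((-.035,y,.022),(.039,y,.022)) for y in(-.084,-.036,-.024,.024,.036,.084)]+[((-.039,-.08,.032),(-.039,.08,.032)),((.039,-.084,.03),(.039,.084,.03))]
M["car"]=rect(-.032,.032,-.018,.018,.026)
def grads(imgs):
    G={}
    for n,im in imgs.items():
        g=cv2.GaussianBlur(im,(0,0),1.2).astype(np.float32).mean(2)
        G[n]=(cv2.Sobel(g,cv2.CV_32F,1,0),cv2.Sobel(g,cv2.CV_32F,0,1))
    return G
def score(p,name,G,base=0.):
    th=p[2]; c,s=np.cos(th),np.sin(th); tot=0;u=np.linspace(.03,.97,30)[:,None]
    for n,(gx,gy) in G.items():
        for a,b in M[name]:
            L=np.array(a)*(1-u)+np.array(b)*u
            W=np.c_[p[0]+c*L[:,0]-s*L[:,1],p[1]+s*L[:,0]+c*L[:,1],L[:,2]+base]
            q=w2pix(n,W).astype(np.float32); t=q[-1]-q[0]; l=np.hypot(*t)+1e-6; nn=(-t[1]/l,t[0]/l)
            sx=cv2.remap(gx,q[:,0],q[:,1],1).ravel(); sy=cv2.remap(gy,q[:,0],q[:,1],1).ravel()
            tot+=abs(np.mean(sx*nn[0]+sy*nn[1]))*l/30
    return -tot
def fit(name,p0,G,base=0.,r=.012,ra=.12):
    best=None
    for dx in np.linspace(-r,r,7):
        for dy in np.linspace(-r,r,7):
            for da in np.linspace(-ra,ra,5):
                p=np.array(p0)+[dx,dy,da]; f=score(p,name,G,base)
                if best is None or f<best[0]: best=(f,p)
    m=minimize(score,best[1],args=(name,G,base),method="Nelder-Mead",options=dict(initial_simplex=best[1]+np.array([[0,0,0],[.003,0,0],[0,.003,0],[0,0,.03]])))
    return m.x,m.fun
def draw(img,n,name,p,base=0.,k=1,o=(0,0)):
    c,s=np.cos(p[2]),np.sin(p[2])
    for a,b in M[name]:
        L=np.array([a,b]); W=np.c_[p[0]+c*L[:,0]-s*L[:,1],p[1]+s*L[:,0]+c*L[:,1],L[:,2]+base]
        q=((w2pix(n,W)-o)*k).astype(int); cv2.line(img,tuple(map(int,q[0])),tuple(map(int,q[1])),(0,255,255),1)
E
python3 - <<'E'
from fit import *
im={n:cv2.imread(f"pics/{n}0.png") for n in("top","scene")}
init={"jig":(.644,.042,.14),"handle":(.626,.284,.25),"tray":(.468,.336,-.04)}
cars=[(.598,-.242,.55),(.445,-.209,.57),(.438,-.352,-.2)]
out={}
big=[cv2.resize(im[n],None,fx=3,fy=3,interpolation=2) for n in("top","scene")]
for l,p in list(init.items())+[("car",c) for c in cars]:
    for cs in(("top",),("scene",),("top","scene")):
        x,f=fit(l,p,grads({n:im[n] for n in cs})); print(l,cs,x.round(4),"deg",round(np.degrees(x[2]),1),round(f,1))
    for b,n in zip(big,("top","scene")): draw(b,n,l,x,0,3)
cv2.imwrite("pics/f1.png",np.vstack([np.hstack([big[0][470:770,380:980],big[0][560:860,1000:1200]]),cv2.resize(big[1][500:1000,520:1580],(800,300),interpolation=3)]))
E
```

```text
Traceback (most recent call last):
  File "fit.py", line 33, in fit
    m=minimize(score,best[1],args=(name,G,base),method="Nelder-Mead",options=dict(initial_simplex=best[1]+np.array([[0,0,0],[.003,0,0],[0,.003,0],[0,0,.03]])))
  File "fit.py", line 22, in score
    q=w2pix(n,W).astype(np.float32); t=q[-1]-q[0]; l=np.hypot(*t)+1e-6; nn=(-t[1]/l,t[0]/l)
      ~~~~~^^^^^
  File "h.py", line 13, in w2pix
    K,d,r,t=cam(n); return cv2.projectPoints(np.array(P,float).reshape(-1,3),r,t,K,d)[0][:,0]
            ~~~^^^
  File "h.py", line 5, in cam
    p=env.camera_params(n); return [np.array(p[k],float) for k in("K","dist_coeffs","rvec","tvec")]
ValueError: time passes only in moves, steps and waits
```

```bash
sed -i 's/^def cam(n):/import functools\n@functools.cache\ndef cam(n):/' h.py
python3 - <<'E'
from fit import *
im={n:cv2.imread(f"pics/{n}0.png") for n in("top","scene")}
init={"jig":(.644,.042,.14),"handle":(.626,.284,.25),"tray":(.468,.336,-.04)}
cars=[(.598,-.242,.55),(.445,-.209,.57),(.438,-.352,-.2)]
big=[cv2.resize(im[n],None,fx=3,fy=3,interpolation=2) for n in("top","scene")]
for l,p in list(init.items())+[("car",c) for c in cars]:
    for cs in(("top",),("scene",),("top","scene")):
        x,f=fit(l,p,grads({n:im[n] for n in cs})); print(l,cs,x.round(4),"deg",round(np.degrees(x[2]),1),round(f,1))
    for b,n in zip(big,("top","scene")): draw(b,n,l,x,0,3)
cv2.imwrite("pics/f1.png",np.vstack([np.hstack([big[0][470:770,380:980],big[0][560:860,1080:1280]]),cv2.resize(big[1][350:950,520:1580],(800,300),interpolation=3)]))
E
```

```text
jig ('top',) [0.6505 0.0431 0.1446] deg 8.3 -1377.0
jig ('scene',) [0.6491 0.0458 0.1443] deg 8.3 -1349.0
jig ('top', 'scene') [0.6497 0.0448 0.144 ] deg 8.3 -2591.8
handle ('top',) [0.6184 0.2783 0.2563] deg 14.7 -631.8
handle ('scene',) [0.6246 0.2833 0.2831] deg 16.2 -775.5
handle ('top', 'scene') [0.6224 0.2818 0.2795] deg 16.0 -1278.7
tray ('top',) [ 0.4675  0.3357 -0.0482] deg -2.8 -1161.2
tray ('scene',) [ 0.4651  0.3385 -0.0483] deg -2.8 -1262.1
tray ('top', 'scene') [ 0.466   0.3373 -0.0483] deg -2.8 -2362.1
car ('top',) [ 0.5986 -0.2413  0.5618] deg 32.2 -385.7
car ('scene',) [ 0.6006 -0.2381  0.5373] deg 30.8 -351.1
car ('top', 'scene') [ 0.5986 -0.2402  0.5575] deg 31.9 -718.6
car ('top',) [ 0.4458 -0.2086  0.5687] deg 32.6 -403.2
car ('scene',) [ 0.4477 -0.205   0.5571] deg 31.9 -314.6
car ('top', 'scene') [ 0.4459 -0.2072  0.557 ] deg 31.9 -696.4
car ('top',) [ 0.4395 -0.3539 -0.2083] deg -11.9 -394.9
car ('scene',) [ 0.4542 -0.3404 -0.2301] deg -13.2 -252.6
car ('top', 'scene') [ 0.4398 -0.354  -0.2332] deg -13.4 -544.3
```

View pics/f1.png

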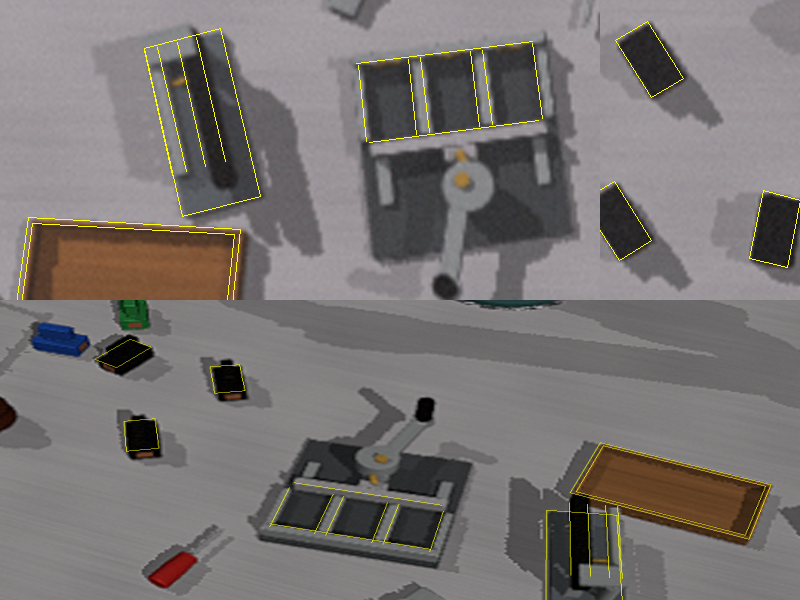

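Jig and tray fit well. The handle needs refinement, and the third carrier's two camera fits disagree by about 15 mm. I'll test its possible resting poses by silhouette.

```bash
cat > sil.py <<'E'
from h import *
from scipy.optimize import minimize
B=[(-.032,.032,-.018,.018,0,.026),(-.022,.022,-.008,.008,.026,.055)]
def corners(b): return np.array([(x,y,z) for x in b[:2] for y in b[2:4] for z in b[4:]])
POSE={"up":(np.eye(3),0),"down":(R.from_euler("x",180,degrees=True).as_matrix(),.055),
 "side":(R.from_euler("x",90,degrees=True).as_matrix(),.018),
 "lean":(R.from_euler("x",90+np.degrees(np.arctan2(.010,.029)),degrees=True).as_matrix(),None),
 "lean2":(R.from_euler("x",-90-np.degrees(np.arctan2(.010,.029)),degrees=True).as_matrix(),None),"end":(R.from_euler("y",90,degrees=True).as_matrix(),.032)}
def render(n,p,pose,size=(400,640),sub=4):
    Rm,z=POSE[pose]; P=[corners(b)@Rm.T for b in B]
    if z is None: z=-min(q[:,2].min() for q in P)
    A=R.from_euler("z",p[2]).as_matrix(); m=np.zeros((size[0]*sub,size[1]*sub),np.uint8)
    for q in P:
        u=w2pix(n,q@A.T+[p[0],p[1],z]); cv2.fillConvexPoly(m,cv2.convexHull(((u+.5)*sub).astype(np.int32)),255)
    return cv2.resize(m,size[::-1],interpolation=cv2.INTER_AREA)/255.
def sfit(obs,p0,pose,boxes):
    def f(p):
        e=0
        for n,o in obs.items():
            x0,y0,x1,y1=boxes[n]; r=render(n,p,pose)[y0:y1,x0:x1]; q=o[y0:y1,x0:x1]
            e+=1-np.minimum(r,q).sum()/np.maximum(r,q).sum()
        return e/len(obs)
    b=None
    for s in(0,.2,-.2) if pose=="up" else (0,np.pi,.3,np.pi+.3):
        x0=np.array(p0)+[0,0,s]
        m=minimize(f,x0,method="Nelder-Mead",options=dict(maxiter=150,initial_simplex=x0+np.array([[0,0,0],[.01,0,0],[0,.01,0],[0,0,.15]])))
        if b is None or m.fun<b.fun:b=m
    return b.x,b.fun
def obsv(ims): return {n:(im.max(2)<60).astype(float) for n,im in ims.items()}
E
python3 - <<'E'
from sil import *
im={n:cv2.imread(f"pics/{n}0.png") for n in("top","scene")}
o=obsv(im)
for p in[(.5986,-.2402,.557),(.446,-.207,.557),(.44,-.35,-.22)]:
    bx={}
    for n in o:
        c=w2pix(n,[p[0],p[1],.025])[0].astype(int); bx[n]=(c[0]-22,c[1]-22,c[0]+22,c[1]+22)
    for pose in POSE if p[1]<-.3 else ["up","down"]:
        x,f=sfit(o,p,pose,bx); print(pose,x.round(4),round(f,3))
print({n:(-cv2.Rodrigues(cam(n)[2])[0].T@cam(n)[3]).ravel().round(2) for n in o})
E
```

```text
up [ 0.5985 -0.2415  0.5871] 0.16
down [ 0.5971 -0.2388  0.5925] 0.273
up [ 0.4443 -0.2083  0.5726] 0.181
down [ 0.4466 -0.2061  0.5537] 0.274
up [ 0.4391 -0.3559 -0.1405] 0.148
down [ 0.4413 -0.3486 -0.1645] 0.257
side [ 0.4397 -0.376   3.2898] 0.301
lean [ 0.4411 -0.3403 -0.2301] 0.293
lean2 [ 0.4411 -0.3403  2.9115] 0.293
end [ 0.4643 -0.358   2.8596] 0.304
{'top': array([ 0.36, -0.05,  1.24]), 'scene': array([1.17, 0.22, 0.97])}
```

Carrier 3 is upright, like the other two (IoU 0.85). I'll start with it.

Run:
```python
from h import *
go(.4395,-.355,.15,np.radians(-11+90)); M=R.from_quat(env.get_state()["tool_rot"]).as_matrix(); print(M.round(3))
```

```text
shares [ 1.6749 -0.9754  0.5164] roll 0.2856056170935372 toolY yaw -75.3 j7 -0.06
[[ 0.967  0.254 -0.   ]
 [ 0.254 -0.967 -0.   ]
 [-0.     0.    -1.   ]]
```

```bash
python3 -m inch '[0.3,-0.15,0,0.1,0.2, 0.55,-0.3,0,0.2,0.2, 0.8,-0.48,0,0.285,0.2, 0.8,-0.48,0,0.285,0.2]' 40; python3 -m inch '[0.3,-0.15,0.2,0,0.2, 0.6,-0.35,0.4,0,0.2, 0.87,-0.495,0.5,0,0.2, 0.87,-0.495,0.5,0,0.2]'
python3 -c "
from h import *
go(.4395,-.355,.052,np.radians(79))"
```

```text
time: 2.7
tcp_pos: [0.3005, -0.4907, 0.2536]
tool_rot: [0.996, -0.091, 0.001, -0.001]
wrist_force: [-0.3, -0.8, -0.5]
gripper_width: 0.0509
gripper_force: 0.0
time: 3.2
tcp_pos: [0.4872, -0.4299, 0.1517]
tool_rot: [0.996, -0.094, -0.0, -0.001]
wrist_force: [-0.1, -0.4, 0.5]
gripper_width: 0.0515
gripper_force: 0.0
shares [-0.3038 -0.3226  0.499 ] roll 0.0023471261449180152 toolY yaw -100.8 j7 -1.1
```

```bash
python3 -m inch '[-0.15,-0.16,0,0,0.2, -0.304,-0.3225,0,0,0.2, -0.304,-0.3225,0,0,0.2]'
python3 - <<'E'
from sil import *
im={n:env.snapshot(n)[:,:,::-1].copy() for n in("top","scene")}
s=env.get_state()
print(s["tcp_pos"].round(4)); go(.4395,-.355,.052,np.radians(79))
tip=s["tcp_pos"]+[0,0,-.022]
for n in im:
    for P,c in((tip,(0,0,255)),((.4395,-.355,.055),(0,255,0))):
        cv2.circle(im[n],tuple(map(int,w2pix(n,P)[0])),2,c,-1)
a=[]
for n in im:
    u=w2pix(n,(.4395,-.355,.05))[0].astype(int); a.append(cv2.resize(im[n][u[1]-50:u[1]+50,u[0]-60:u[0]+60],(400,333),interpolation=2))
cv2.imwrite("pics/g1.png",np.hstack(a))
E
```

```text
time: 3.58
tcp_pos: [0.4357, -0.3544, 0.1529]
tool_rot: [0.996, -0.094, -0.001, -0.001]
wrist_force: [-0.3, -0.0, 0.8]
gripper_width: 0.0513
gripper_force: 0.0
[ 0.4376 -0.3576  0.1538]
shares [ 0.0061 -0.0149  0.5089] roll 0.00030941119554264034 toolY yaw -101.0 j7 -1.16
```

View pics/g1.png

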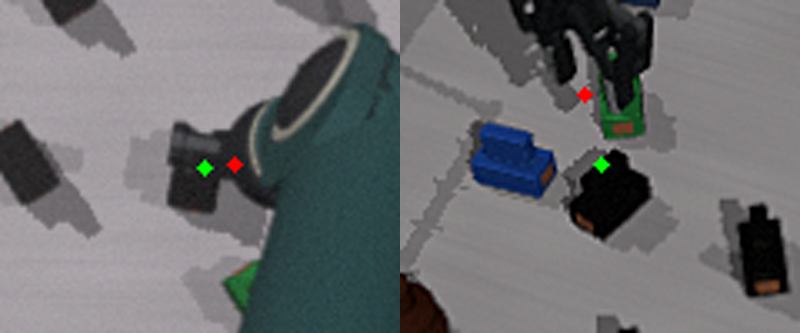

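The top view shows one finger (190,145) over the carrier (195,190). In the scene view the carrier is upright at (610,195), and the gripper's fingers at (565,80) and (622,105) lie within about 2 px of their projection. Descending to grasp.

```bash
python3 -m inch '[0.01,-0.01,0.25,0,0.2, 0.01,-0.01,0.5,0,0.2, 0.01,-0.01,0.5,0,0.2]'; python3 -c "
from h import *
go(.4395,-.355,.052,np.radians(79))"; python3 -m inch '[0,0,0,0,-1,0,0,0,0,-1,0,0,0,0,-1,0,0,0,0,-1,0,0,0,0,-1]' 45
python3 -c "
from h import *
go(.4395,-.355,.052,np.radians(79));print(env.get_state()['gripper_width'])"
```

```text
time: 4.05
tcp_pos: [0.4378, -0.3544, 0.0499]
tool_rot: [0.995, -0.096, -0.003, -0.002]
wrist_force: [-0.6, -0.4, 0.5]
gripper_width: 0.0513
gripper_force: 0.0
shares [ 0.0089  0.0011 -0.0105] roll -3.91825306771066e-05 toolY yaw -101.0 j7 -1.17
time: 4.68
tcp_pos: [0.441, -0.3559, 0.0553]
tool_rot: [0.995, -0.096, 0.002, 0.001]
wrist_force: [-1.0, -0.9, 7.2]
gripper_width: 0.015
gripper_force: 50.1
shares [-0.0085 -0.0032  0.0166] roll 0.00042610948649324975 toolY yaw -101.0 j7 -1.17
0.015020958435262449
```

```bash
python3 -m inch '[0,0,-0.2,0,-1, 0,0,-0.4,0,-1, 0,0,-0.5,0,-1, 0,0,-0.5,0,-1]'; python3 -c "
from h import *
go(.6583,-.0146,.14,np.radians(98.25));s=env.get_state();print(s['gripper_width'],s['wrist_force'])"
```

```text
time: 5.18
tcp_pos: [0.4408, -0.3551, 0.1552]
tool_rot: [0.995, -0.095, 0.002, 0.001]
wrist_force: [0.6, -0.8, -1.4]
gripper_width: 0.0147
gripper_force: 48.9
shares [ 0.7447 -1.8778  0.0756] roll -0.21313262711597067 toolY yaw -100.9 j7 -1.16
0.01465874600236471 [ 0.60134432 -0.84965538 -1.44274923]
```

```bash
python3 -m inch '[0.1,-0.25,0,-0.1,-1, 0.2,-0.5,0,-0.213,-1, 0.3,-0.75,0,-0.213,-1, 0.38,-0.95,0,-0.213,-1, 0.38,-0.95,0,-0.213,-1]'; python3 -c "
from h import *
go(.6583,-.0146,.14,np.radians(98.25))"
```

```text
time: 5.8
tcp_pos: [0.5519, -0.1773, 0.1519]
tool_rot: [0.997, 0.075, -0.0, -0.002]
wrist_force: [0.1, -1.1, -1.0]
gripper_width: 0.0153
gripper_force: 48.8
shares [ 0.6487 -0.7242  0.0613] roll 0.0045185101403862876 toolY yaw -81.3 j7 -1.25
```

```bash
python3 -m inch '[0.2,-0.24,0,0.005,-1, 0.4,-0.48,0.02,0.005,-1, 0.6485,-0.724,0.04,0.005,-1, 0.6485,-0.724,0.05,0.005,-1, 0.6485,-0.724,0.05,0.005,-1]'
python3 - <<'E'
from fit import *
go(.6583,-.0146,.11,np.radians(98.25))
im={n:env.snapshot(n)[:,:,::-1].copy() for n in("top","scene")}
s=env.get_state();print(s["tcp_pos"].round(4),s["gripper_width"])
a=[]
jp=(.6497,.0448,.144)
for n in im:
    cv2.imwrite(f"pics/{n}1.png",im[n])
    u=w2pix(n,(.6583,-.0146,.05))[0].astype(int); x0,y0=u[0]-60,u[1]-50
    b=cv2.resize(im[n][y0:y0+100,x0:x0+120],(600,500),interpolation=2)
    draw(b,n,"jig",jp,0,5,(x0-.4,y0-.4)); 
    q=((w2pix(n,s["tcp_pos"]-[0,0,.022])[0]-(x0,y0))*5).astype(int); cv2.circle(b,tuple(map(int,q)),3,(0,0,255),-1); a.append(cv2.resize(b,(400,333)))
cv2.imwrite("pics/g2.png",np.hstack(a))
E
```

```text
time: 6.42
tcp_pos: [0.6572, -0.0212, 0.1415]
tool_rot: [0.998, 0.068, -0.002, 0.0]
wrist_force: [-0.8, -0.8, -2.0]
gripper_width: 0.015
gripper_force: 48.8
shares [ 0.0107 -0.0319  0.1576] roll -0.004983656171489988 toolY yaw -82.2 j7 -1.55
[ 0.6571 -0.0233  0.1424] 0.015132994066097711
```

View pics/g2.png

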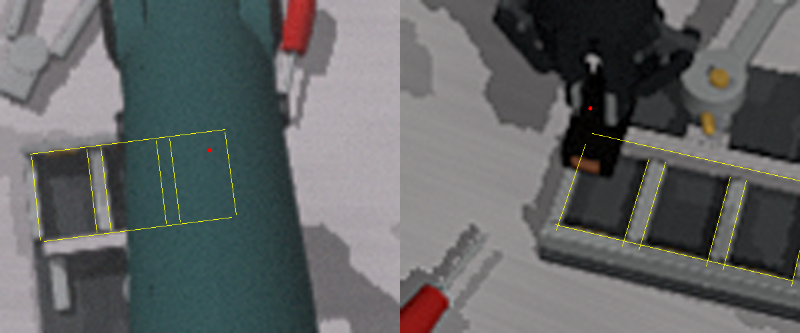

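```bash
python3 -m inch '[0.01,-0.043,0.1,-0.005,-1, 0.01,-0.043,0.15,-0.005,-1, 0.01,-0.043,0.15,-0.005,-1, 0.01,-0.043,0.15,-0.005,-1]'; python3 -c "
from h import *
go(.6583,-.0146,.063,np.radians(98.25))"
```

```text
time: 7.02
tcp_pos: [0.6592, -0.0121, 0.1133]
tool_rot: [0.997, 0.072, 0.0, 0.0]
wrist_force: [0.1, -0.2, -0.6]
gripper_width: 0.0151
gripper_force: 48.8
shares [-0.0064  0.0115  0.2515] roll -0.0004719908344650411 toolY yaw -81.8 j7 -1.56
```

```bash
python3 -m inch '[-0.006,0.01,0.07,0,-1, -0.006,0.01,0.14,0,-1, -0.006,0.01,0.19,0,-1, -0.006,0.01,0.22,0,-1, -0.006,0.01,0.22,0,-1]'; python3 -m inch '[0,0,0.015,0,-1,0,0,0.025,0,-1,0,0,0.03,0,-1,0,0,0.03,0,-1]'; python3 -c "
from h import *
go(.6583,-.0146,.063,np.radians(98.25));print(env.get_state()['wrist_force'])"
```

```text
time: 7.65
tcp_pos: [0.6579, -0.0139, 0.0685]
tool_rot: [0.997, 0.072, -0.001, -0.0]
wrist_force: [-0.8, 0.4, -1.8]
gripper_width: 0.015
gripper_force: 48.8
time: 8.15
tcp_pos: [0.6583, -0.014, 0.0635]
tool_rot: [0.997, 0.072, 0.0, 0.0]
wrist_force: [-0.5, 0.7, -0.5]
gripper_width: 0.0157
gripper_force: 26.0
shares [-0.0007  0.0031  0.0025] roll -0.00023905900067142685 toolY yaw -81.8 j7 -1.57
[-0.46384331  0.65685358 -0.50563526]
```

```bash
python3 -m inch '[0,0,0,0,-0.1,0,0,0,0,-0.1,0,0,0,0,-0.1,0,0,0,0,-0.1]'; python3 -m inch '[0,0,-0.2,0,-0.1,0,0,-0.4,0,-0.1,0,0,-0.45,0,-0.1,0,0,-0.45,0,-0.1]';  python3 -c "
from h import *
go(.5986,-.2405,.155,np.radians(32+90))"
```

```text
time: 8.65
tcp_pos: [0.6582, -0.014, 0.0633]
tool_rot: [0.997, 0.072, 0.0, 0.0]
wrist_force: [-0.0, 0.2, 0.5]
gripper_width: 0.0384
gripper_force: 0.0
time: 9.15
tcp_pos: [0.6583, -0.014, 0.1537]
tool_rot: [0.997, 0.072, 0.0, 0.0]
wrist_force: [1.3, 1.0, -0.6]
gripper_width: 0.0384
gripper_force: 0.0
shares [-0.4575  1.0782 -0.0068] roll -0.26413670677847806 toolY yaw -81.8 j7 -1.55
```

Next is carrier 1. I'll move towards it, then look back at the jig and check that the carriers haven't been knocked.

```bash
python3 -m inch '[-0.12,0.27,0,-0.1,0.2, -0.24,0.54,0,-0.2,0.2, -0.36,0.82,0,-0.264,0.2, -0.36,0.82,0,-0.264,0.2]'
cat > look.py <<'E'
import sys
from fit import *
from sil import obsv,sfit
im={n:env.snapshot(n)[:,:,::-1].copy() for n in("top","scene")}
o=obsv(im)
for a in sys.argv[1:]:
    v=list(map(float,a.split(","))); p=v[:3]; base=v[3] if len(v)>3 else 0
    for cs in(("top",),("scene",)):
        x,f=fit("car",p,grads({n:im[n] for n in cs}),base,.015); print(a,cs,x.round(4),round(np.degrees(x[2]),1),round(f))
tag=str(int(env.get_state()["time"]*100))
for n in im: cv2.imwrite(f"pics/{n}_{tag}.png",im[n])
print(tag)
E
python3 look.py .6583,-.0146,.144,.008 .5986,-.2402,.557 .446,-.207,.557
```

```text
time: 9.65
tcp_pos: [0.6069, -0.1945, 0.1509]
tool_rot: [0.963, 0.27, -0.003, 0.001]
wrist_force: [1.1, -0.4, 0.5]
gripper_width: 0.051
gripper_force: 0.0
.6583,-.0146,.144,.008 ('top',) [ 0.6528 -0.0121  0.1383] 7.9 -245
.6583,-.0146,.144,.008 ('scene',) [ 0.6644 -0.0059  0.138 ] 7.9 -295
.5986,-.2402,.557 ('top',) [ 0.5773 -0.1968  0.5766] 33.0 -128
.5986,-.2402,.557 ('scene',) [ 0.6131 -0.2301  0.5654] 32.4 -379
.446,-.207,.557 ('top',) [ 0.4426 -0.2043  0.3734] 21.4 -184
.446,-.207,.557 ('scene',) [ 0.4621 -0.1969  0.589 ] 33.7 -275
975
```

Run:
```python
import cv2,numpy as np
a=cv2.imread("pics/scene0.png");b=cv2.imread("pics/scene_975.png")
d=cv2.absdiff(a,b).max(2)
print("car1",(d[190:230,222:252]>40).sum(),"car2",(d[150:190,262:292]>40).sum())
t=cv2.imread("pics/top_975.png"); r=lambda i,x,y,w,h:cv2.resize(i[y:y+h,x:x+w],(400,400),interpolation=2)
cv2.imwrite("pics/g3.png",np.hstack([r(b,205,120,110,110),r(b,280,195,110,110)]))
```

```text
car1 11 car2 139
```

View pics/g3.png

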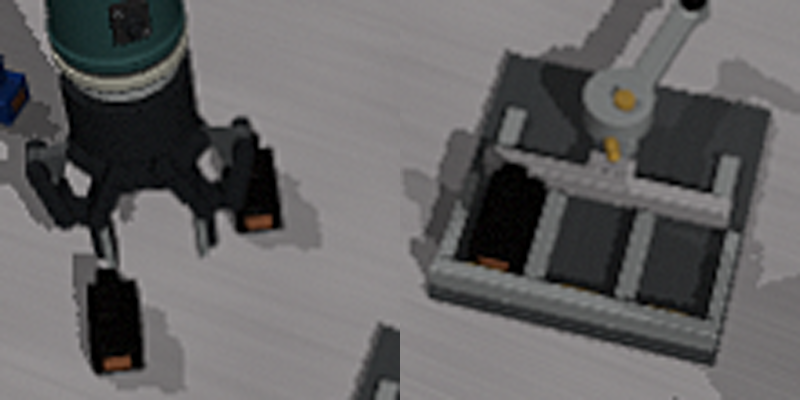

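Carrier 3 sits in bay0 (right panel, around (510,215)). Carriers 1 and 2 haven't moved. Going to carrier 1.

```bash
python3 -c "
from h import *
go(.5986,-.2405,.0535,np.radians(122))"
```

```text
shares [-0.1849  0.1997  0.4899] roll -0.0017891100063594694 toolY yaw -58.2 j7 -0.91
```

```bash
python3 -m inch '[-0.09,0.1,0,0,0.2, -0.185,0.2,0.05,0,0.2, -0.185,0.2,0.15,0,0.2, -0.185,0.2,0.2,0,0.2]'; python3 -c "
from h import *
go(.5986,-.2405,.0535,np.radians(122))"
```

```text
time: 10.25
tcp_pos: [0.5999, -0.237, 0.1109]
tool_rot: [0.961, 0.277, -0.001, -0.002]
wrist_force: [0.1, 0.3, 0.2]
gripper_width: 0.0513
gripper_force: 0.0
shares [-0.0145  0.0125  0.2872] roll 0.001646992133035842 toolY yaw -57.9 j7 -0.83
```

```bash
python3 -m inch '[-0.014,0.012,0.1,0,0.2, -0.014,0.012,0.2,0,0.2, -0.014,0.012,0.287,0,0.2, -0.014,0.012,0.287,0,0.2]'; python3 -m inch '[0,0,0,0,-1,0,0,0,0,-1,0,0,0,0,-1,0,0,0,0,-1,0,0,0,0,-1]' 45; python3 -m inch '[0,0,-0.2,0,-1, 0,0,-0.4,0,-1, 0,0,-0.5,0,-1, 0,0,-0.5,0,-1]'
python3 -c "
from h import *
go(.6497,.0448,.12,np.radians(98.25))"
```

```text
time: 10.75
tcp_pos: [0.598, -0.243, 0.0538]
tool_rot: [0.961, 0.276, -0.001, -0.001]
wrist_force: [-0.1, -0.2, -0.2]
gripper_width: 0.0512
gripper_force: 0.0
time: 11.38
tcp_pos: [0.5998, -0.2439, 0.0568]
tool_rot: [0.961, 0.275, 0.001, 0.001]
wrist_force: [0.6, -0.5, 5.2]
gripper_width: 0.015
gripper_force: 49.3
time: 11.88
tcp_pos: [0.5994, -0.2438, 0.1566]
tool_rot: [0.961, 0.276, 0.001, 0.001]
wrist_force: [-0.4, 0.0, -2.3]
gripper_width: 0.0149
gripper_force: 48.4
shares [ 0.9774 -1.0912  0.1824] roll 0.26373250705569096 toolY yaw -58.0 j7 -0.81
```

```bash
python3 -m inch '[0.2,-0.22,0,0.1,-1, 0.4,-0.44,0,0.2,-1, 0.6,-0.66,0,0.263,-1, 0.8,-0.88,0,0.263,-1, 0.8,-0.88,0,0.263,-1]'; python3 -c "
from h import *
go(.6497,.0448,.12,np.radians(98.25))"
```

```text
time: 12.5
tcp_pos: [0.6406, -0.0011, 0.1535]
tool_rot: [0.997, 0.078, -0.002, -0.002]
wrist_force: [0.0, 0.2, -1.5]
gripper_width: 0.0146
gripper_force: 48.3
shares [ 0.0811 -0.219   0.1684] roll 0.007583463512823753 toolY yaw -81.1 j7 -1.56
```

```bash
python3 -m inch '[0.04,-0.1,0,0.007,-1, 0.08,-0.219,0.02,0.007,-1, 0.08,-0.219,0.1,0.007,-1, 0.08,-0.219,0.165,0.007,-1, 0.08,-0.219,0.165,0.007,-1]'; python3 -c "
from h import *
go(.6497,.0448,.0645,np.radians(98.25))"
```

```text
time: 13.12
tcp_pos: [0.6494, 0.034, 0.1202]
tool_rot: [0.998, 0.066, -0.002, 0.001]
wrist_force: [-0.6, -0.2, -0.7]
gripper_width: 0.0149
gripper_force: 48.3
shares [ 0.0097 -0.0537  0.2785] roll -0.007483136158161055 toolY yaw -82.4 j7 -1.65
```

```bash
python3 -m inch '[0,-0.025,0.05,0,-1, 0,-0.025,0.1,0,-1,0,-0.025,0.1,0,-1]'; python3 -c "
from h import *
go(.6497,.0448,.0645,np.radians(98.25))"
```

```text
time: 13.5
tcp_pos: [0.6496, 0.0409, 0.1017]
tool_rot: [0.998, 0.067, -0.001, 0.0]
wrist_force: [0.2, -0.4, -1.6]
gripper_width: 0.0153
gripper_force: 48.3
shares [ 0.0033 -0.0193  0.1862] roll -0.006145067535080101 toolY yaw -82.3 j7 -1.66
```

```bash
python3 -m inch '[0,-0.019,0.06,-0.006,-1, 0,-0.019,0.12,-0.006,-1, 0,-0.019,0.155,-0.006,-1, 0,-0.019,0.185,-0.006,-1, 0,-0.019,0.185,-0.006,-1]'; python3 -c "
from h import *
go(.6497,.0448,.0645,np.radians(98.25));print(env.get_state()['wrist_force'])"
```

```text
time: 14.12
tcp_pos: [0.6499, 0.0446, 0.0656]
tool_rot: [0.997, 0.072, -0.0, 0.0]
wrist_force: [-0.6, 0.0, -1.3]
gripper_width: 0.015
gripper_force: 48.3
shares [-0.001  -0.0011  0.0055] roll -0.00039896743450482965 toolY yaw -81.8 j7 -1.67
[-0.58403095  0.02300116 -1.2560295 ]
```

```bash
python3 -m inch '[0,0,0.005,0,-1,0,0,0.006,0,-1,0,0,0.006,0,-0.1,0,0,0.006,0,-0.1,0,0,0.006,0,-0.1]'; python3 -m inch '[0,0,0,0,-0.1,0,0,-0.2,0,-0.1,0,0,-0.4,0,-0.1,0,0,-0.45,0,-0.1,0,0,-0.45,0,-0.1]';  python3 -c "
from h import *
go(.446,-.2075,.155,np.radians(32+90))"
```

```text
time: 14.75
tcp_pos: [0.6501, 0.0448, 0.0649]
tool_rot: [0.997, 0.072, 0.0, 0.0]
wrist_force: [-0.6, -0.6, -0.8]
gripper_width: 0.0381
gripper_force: 0.0
time: 15.38
tcp_pos: [0.65, 0.0448, 0.1551]
tool_rot: [0.997, 0.072, 0.0, 0.0]
wrist_force: [0.1, -0.5, -1.1]
gripper_width: 0.0386
gripper_force: 0.0
shares [-1.1902e+00  1.1023e+00 -6.0000e-04] roll -0.2641485671304115 toolY yaw -81.8 j7 -1.65
```

```bash
python3 -m inch '[-0.22,0.2,0,-0.1,0.2, -0.44,0.4,0,-0.2,0.2, -0.66,0.6,0,-0.264,0.2, -0.88,0.8,0,-0.264,0.2, -0.88,0.8,0,-0.264,0.2]'; python3 -c "
from h import *
go(.446,-.2075,.155,np.radians(32+90))
im={n:env.snapshot(n)[:,:,::-1].copy() for n in('top','scene')}
for n in im: cv2.imwrite(f'pics/{n}_b.png',im[n])
a=cv2.imread('pics/scene0.png')
d=cv2.absdiff(a,im['scene']).max(2);print('car2',(d[155:190,262:292]>40).sum())
print([(np.round(o['at']),round(o['score'],2)) for o in env.tip_of('scene','carrier1')])"
```

```text
time: 16.0
tcp_pos: [0.4943, -0.1433, 0.1529]
tool_rot: [0.962, 0.272, -0.003, -0.0]
wrist_force: [-0.2, 0.6, 0.2]
gripper_width: 0.0517
gripper_force: 0.0
shares [-0.3736  0.1477 -0.0091] roll -0.005477876108113621 toolY yaw -58.5 j7 -0.94
car2 36
[(array([332., 272.]), 0.93), (array([202., 148.]), 0.72), (array([232., 126.]), 0.72), (array([274., 176.]), 0.66)]
```

```bash
python3 -m inch '[-0.18,0.07,0,-0.005,0.2, -0.373,0.148,0.05,-0.005,0.2, -0.373,0.148,0.15,-0.005,0.2, -0.373,0.148,0.2,-0.005,0.2, -0.373,0.148,0.2,-0.005,0.2]'; python3 -c "
from h import *
go(.446,-.2075,.0535,np.radians(122))"
```

```text
time: 16.77
tcp_pos: [0.4515, -0.2017, 0.1138]
tool_rot: [0.96, 0.281, -0.0, -0.001]
wrist_force: [0.5, 0.1, -0.2]
gripper_width: 0.0508
gripper_force: 0.0
shares [-0.0385  0.0101  0.3016] roll 0.00671211501323162 toolY yaw -57.4 j7 -0.8
```

```bash
python3 -m inch '[-0.035,0.01,0.1,0.005,0.2, -0.035,0.01,0.2,0.005,0.2, -0.035,0.01,0.3,0.005,0.2, -0.035,0.01,0.3,0.005,0.2]'; python3 -m inch '[0,0,0,0,-1,0,0,0,0,-1,0,0,0,0,-1,0,0,0,0,-1,0,0,0,0,-1]' 45; python3 -m inch '[0,0,-0.2,0,-1, 0,0,-0.4,0,-1, 0,0,-0.5,0,-1, 0,0,-0.5,0,-1]'
python3 -c "
from h import *
go(.6411,.1042,.12,np.radians(98.25))"
```

```text
time: 17.27
tcp_pos: [0.4462, -0.2077, 0.054]
tool_rot: [0.961, 0.276, -0.001, -0.001]
wrist_force: [0.5, -0.1, 0.1]
gripper_width: 0.0511
gripper_force: 0.0
time: 17.9
tcp_pos: [0.4471, -0.209, 0.0555]
tool_rot: [0.961, 0.276, 0.001, 0.001]
wrist_force: [0.2, 0.6, 6.0]
gripper_width: 0.0152
gripper_force: 49.7
time: 18.4
tcp_pos: [0.4467, -0.2093, 0.1559]
tool_rot: [0.961, 0.275, 0.001, 0.001]
wrist_force: [-0.3, -0.9, -1.6]
gripper_width: 0.0151
gripper_force: 48.7
shares [ 1.6543 -0.8157  0.1794] roll 0.26352736665511173 toolY yaw -58.0 j7 -0.77
```

```bash
python3 -m inch '[0.25,-0.125,-0.05,0.1,-1, 0.5,-0.25,-0.05,0.2,-1, 0.75,-0.37,-0.05,0.263,-1, 0.98,-0.485,-0.05,0.263,-1, 0.98,-0.485,-0.05,0.263,-1]'; python3 -c "
from h import *
go(.6411,.1042,.12,np.radians(98.25))"
```

```text
time: 19.02
tcp_pos: [0.5616, -0.0174, 0.1629]
tool_rot: [0.997, 0.076, -0.001, -0.001]
wrist_force: [-0.2, -1.0, -1.0]
gripper_width: 0.015
gripper_force: 48.7
shares [ 0.4855 -0.54    0.2156] roll 0.005670797645811258 toolY yaw -81.2 j7 -1.56
```

```bash
python3 -m inch '[0.2,-0.21,0,0.005,-1, 0.4,-0.43,0,0.005,-1, 0.482,-0.53,0.05,0.005,-1, 0.482,-0.53,0.15,0.005,-1, 0.482,-0.53,0.21,0.005,-1]'; python3 -m inch '[0,0,0,0,-1,0,0,0,0,-1]';python3 -c "
from h import *
go(.6411,.1042,.0635,np.radians(98.25))"
```

```text
time: 19.65
tcp_pos: [0.6391, 0.0935, 0.1196]
tool_rot: [0.998, 0.068, -0.002, 0.001]
wrist_force: [0.1, -0.3, -1.0]
gripper_width: 0.0149
gripper_force: 48.7
time: 19.9
tcp_pos: [0.6412, 0.0948, 0.123]
tool_rot: [0.998, 0.068, 0.0, 0.0]
wrist_force: [-0.7, -0.0, -0.7]
gripper_width: 0.0146
gripper_force: 48.7
shares [ 0.0058 -0.0467  0.2976] roll -0.005260915738372597 toolY yaw -82.2 j7 -1.77
```

```bash
python3 -m inch '[0.006,-0.046,0.05,-0.005,-1, 0.006,-0.046,0.1,-0.005,-1, 0.006,-0.046,0.15,-0.005,-1, 0.006,-0.046,0.15,-0.005,-1]';python3 -c "
from h import *
go(.6411,.1042,.0635,np.radians(98.25))"
```

```text
time: 20.4
tcp_pos: [0.6401, 0.1051, 0.0912]
tool_rot: [0.997, 0.073, -0.001, 0.0]
wrist_force: [-0.2, 0.3, -0.3]
gripper_width: 0.0151
gripper_force: 48.7
shares [0.0044 0.005  0.1386] roll 0.000735786316374722 toolY yaw -81.7 j7 -1.78
```

```bash
python3 -m inch '[0.004,0.005,0.05,0,-1, 0.004,0.005,0.09,0,-1, 0.004,0.005,0.12,0,-1, 0.004,0.005,0.138,0,-1, 0.004,0.005,0.142,0,-1]'; python3 -m inch '[0,0,0.004,0,-1,0,0,0.004,0,-0.1,0,0,0.004,0,-0.1,0,0,0.004,0,-0.1,0,0,0.004,0,-0.1]'; python3 -m inch '[0,0,-0.2,0,-0.1,0,0,-0.4,0,-0.1,0,0,-0.5,0,-0.1,0,0,-0.5,0,-0.1]'
```

```text
time: 21.02
tcp_pos: [0.6418, 0.1045, 0.064]
tool_rot: [0.997, 0.073, -0.0, 0.0]
wrist_force: [-0.3, -0.1, -1.2]
gripper_width: 0.015
gripper_force: 48.7
time: 21.65
tcp_pos: [0.642, 0.1045, 0.0636]
tool_rot: [0.997, 0.073, 0.0, 0.0]
wrist_force: [-0.3, -0.6, 0.0]
gripper_width: 0.0382
gripper_force: 0.0
time: 22.15
tcp_pos: [0.6427, 0.1046, 0.1647]
tool_rot: [0.997, 0.073, 0.001, -0.0]
wrist_force: [0.8, -0.5, 0.2]
gripper_width: 0.0384
gripper_force: 0.0
```

Run:
```python
from fit import *
go(.4625,.045,.165,np.radians(-97.75))
im=env.snapshot("scene")[:,:,::-1].copy(); cv2.imwrite("pics/s_j.png",im)
for b in(.0,.06,-.06):
    p=(.6497-b*np.sin(.144),.0448+b*np.cos(.144),.144)
    for r in (.01,):
        print(b,fit("car",p,grads({"scene":im}),.008,.012,.06)[0].round(4))
```

```text
shares [-0.9346  0.1647 -0.0038] roll 0.1785041077568695 toolY yaw -81.7 j7 -1.76
0.0 [0.656  0.053  0.1466]
0.06 [0.6477 0.1113 0.1404]
-0.06 [ 0.6644 -0.0062  0.1398]
```

```bash
python3 -m inch '[-0.25,0.04,0,0.06,0.6, -0.5,0.08,0,0.12,0.6, -0.75,0.12,0,0.178,0.6, -0.93,0.164,0,0.178,0.6, -0.93,0.164,0,0.178,0.6]'; python3 -m inch '[0,0,0,0,0.6,0,0,0,0,0.6]'
python3 - <<'E'
from h import *
go(.4625,.045,.085,np.radians(-97.75))
im={n:env.snapshot(n)[:,:,::-1].copy() for n in("top","scene")}
a=[]
for n in im:
    u=w2pix(n,(.52,.04,.05))[0].astype(int); b=im[n]
    for P in((.4625,.045,.1),env.get_state()["tcp_pos"]-[0,0,.022]): cv2.circle(b,tuple(map(int,w2pix(n,P)[0])),1,(0,0,255),-1)
    a.append(cv2.resize(b[u[1]-60:u[1]+60,u[0]-60:u[0]+60],(400,400),interpolation=2))
cv2.imwrite("pics/g4.png",np.hstack(a))
E
```

```text
time: 22.82
tcp_pos: [0.4591, 0.0438, 0.1618]
tool_rot: [0.998, -0.068, -0.002, 0.001]
wrist_force: [0.3, 0.2, -0.4]
gripper_width: 0.0681
gripper_force: 0.0
time: 23.08
tcp_pos: [0.4634, 0.0456, 0.163]
tool_rot: [0.998, -0.067, -0.0, -0.0]
wrist_force: [-0.1, 0.1, -0.4]
gripper_width: 0.0684
gripper_force: 0.0
shares [-0.0039  0.0035  0.3899] roll 0.0007777768497349875 toolY yaw -97.7 j7 -1.96
```

View pics/g4.png

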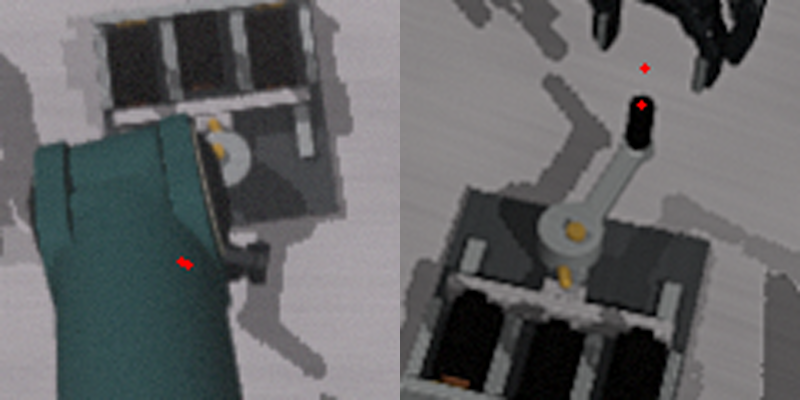

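All three carriers sit in their bays, and the jaws straddle the knob (scene panel, knob top (641,105)). Lowering and gripping it.

```bash
python3 -m inch '[-0.004,0.003,0.15,0,0.6, -0.004,0.003,0.3,0,0.6, -0.004,0.003,0.39,0,0.6, -0.004,0.003,0.39,0,0.6]'; python3 -m inch '[0,0,0,0,-1,0,0,0,0,-1,0,0,0,0,-1,0,0,0,0,-1,0,0,0,0,-1]' 40
cat > arc.py <<'E'
import sys
from h import *
# arc rows from current measured pose: step degrees per row, n rows; rotates tool with lever (+ = ccw closing)
d,n=float(sys.argv[1]),int(sys.argv[2]); s=env.get_state(); M=R.from_quat(s["tool_rot"]).as_matrix(); p=s["tcp_pos"]
pv=np.array([.5606,.0319]); v=p[:2]-pv; print("radius",np.hypot(*v).round(4),"lever",round((np.arctan2(v[1],v[0])-np.radians(172.25))%(2*np.pi),3),"z",p[2].round(4))
a0=np.arctan2(v[1],v[0])
for k in range(1,n+1):
    a=a0+np.radians(d*k); q=pv+.1*np.array([np.cos(a),np.sin(a)]); D=M.T@np.r_[q-p[:2],0]/.2
    print(D.round(3)[:2],round(-d*k/90,3))
E
python3 arc.py 9 5
```

```text
time: 23.68
tcp_pos: [0.4611, 0.0448, 0.0842]
tool_rot: [0.998, -0.067, -0.002, 0.0]
wrist_force: [0.7, 0.0, -0.3]
gripper_width: 0.0685
gripper_force: 0.0
time: 24.3
tcp_pos: [0.462, 0.0423, 0.0865]
tool_rot: [0.998, -0.068, 0.0, 0.001]
wrist_force: [-2.3, -6.0, 7.4]
gripper_width: 0.0188
gripper_force: 39.0
radius 0.0992 lever 0.03 z 0.0865
[0.004 0.078] -0.1
[0.025 0.154] -0.2
[0.057 0.225] -0.3
[0.1   0.291] -0.4
[0.153 0.349] -0.5
```

```bash
python3 -m inch '[0.004,0.078,0,-0.1,-1, 0.025,0.154,0,-0.2,-1, 0.057,0.225,0,-0.3,-1, 0.1,0.291,0,-0.4,-1, 0.153,0.349,0,-0.5,-1]'; python3 arc.py 9 5
```

```text
time: 24.92
tcp_pos: [0.48, -0.0297, 0.0863]
tool_rot: [0.947, 0.322, -0.003, -0.0]
wrist_force: [-10.9, 0.0, 13.9]
gripper_width: 0.0192
gripper_force: 40.4
radius 0.1014 lever 0.788 z 0.0863
[0.013 0.078] -0.1
[0.031 0.155] -0.2
[0.061 0.227] -0.3
[0.102 0.294] -0.4
[0.153 0.354] -0.5
```

```bash
python3 -m inch '[0.013,0.078,0,-0.1,-1, 0.031,0.155,0,-0.2,-1, 0.061,0.227,0,-0.3,-1, 0.102,0.294,0,-0.4,-1, 0.153,0.354,0,-0.5,-1]'; python3 arc.py 6 3
```

```text
time: 25.55
tcp_pos: [0.548, -0.0705, 0.0864]
tool_rot: [0.752, 0.66, -0.004, 0.001]
wrist_force: [-8.7, -5.2, 9.6]
gripper_width: 0.019
gripper_force: 40.1
radius 0.1031 lever 1.584 z 0.0864
[0.019 0.052] -0.067
[0.027 0.104] -0.133
[0.041 0.154] -0.2
```

```bash
python3 -m inch '[0.019,0.052,0,-0.067,-1, 0.027,0.104,0,-0.133,-1, 0.041,0.155,0,-0.2,-1, 0.041,0.165,0,-0.2,-1, 0.041,0.165,0,-0.2,-1]'; python3 arc.py 6 1
```

```text
time: 26.18
tcp_pos: [0.5758, -0.0695, 0.086]
tool_rot: [0.642, 0.766, -0.011, -0.003]
wrist_force: [-27.4, -12.1, 28.0]
gripper_width: 0.0192
gripper_force: 46.3
radius 0.1025 lever 1.854 z 0.086
[0.014 0.053] -0.067
```

Lever at about 1.85. Releasing now and checking with a picture.

```bash
python3 -m inch '[0,0,0,0,0.2,0,0,0,0,0.2,0,0,0,0,0.2,0,0,-0.2,0,0.2,0,0,-0.4,0,0.2]'; python3 -m inch '[0,0,-0.1,0,0.2,0,0,-0.1,0,0.2]'
python3 - <<'E'
from fit import *
im={n:env.snapshot(n)[:,:,::-1].copy() for n in("top","scene")}
for n in im:
    cv2.imwrite(f"pics/{n}_d.png",im[n])
    print(n,[(pix2w(n,[o["at"]],.08).round(4)[0][:2],round(o["score"],2)) for o in env.tip_of(n,"lever_knob")[:2]])
M["hb"]=rect(-.085,.085,-.0375,.0375,.01); M["hg"]=rect(-.06,.06,-.026,-.008,.076)[::2]; M["ht"]=rect(-.06,.06,.010,.022,.076)[::2]
a=[]
im={n:cv2.imread(f"pics/{n}0.png") for n in("top","scene")}
col={"top":(.6184,.2783,.2563),"scene":(.6246,.2833,.2831)}
u=w2pix("scene",(.6,.04,.05))[0].astype(int); a.append(cv2.resize(cv2.imread("pics/scene_d.png")[u[1]-60:u[1]+60,u[0]-60:u[0]+60],(400,400),interpolation=2))
u=w2pix("top",(.62,.28,.03))[0].astype(int); a.append(cv2.resize(im["top"][u[1]-40:u[1]+40,u[0]-40:u[0]+40],(400,400),interpolation=2))
cv2.imwrite("pics/g5.png",np.hstack(a)); print(u-40)
E
```

```text
time: 26.8
tcp_pos: [0.5838, -0.062, 0.166]
tool_rot: [0.64, 0.768, 0.0, -0.001]
wrist_force: [-0.1, -0.3, -0.5]
gripper_width: 0.051
gripper_force: 0.0
time: 27.05
tcp_pos: [0.5845, -0.0626, 0.1864]
tool_rot: [0.641, 0.768, 0.001, 0.001]
wrist_force: [0.1, 0.1, -0.9]
gripper_width: 0.0513
gripper_force: 0.0
top [(array([ 0.5723, -0.0641]), 0.84)]
scene [(array([ 0.5596, -0.0668]), 0.63), (array([6.951e-01, 2.000e-04]), 0.29)]
[152 156]
```

View pics/g5.png

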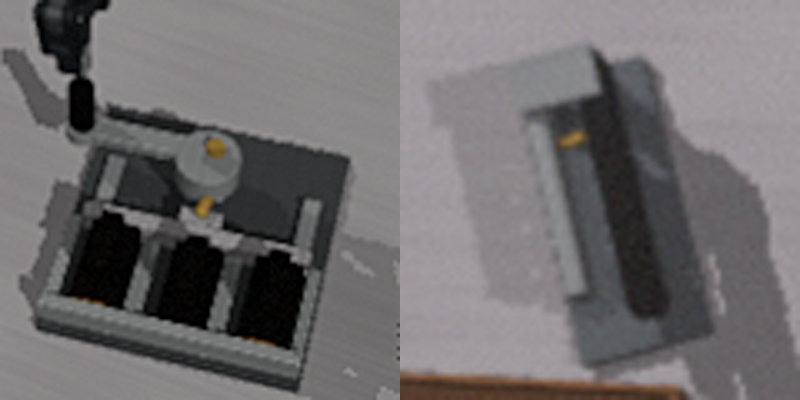

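The lever is closed, with the knob at about (82,105) in the scene panel and world (0.572,-0.064). All carriers remain in their bays. The right panel shows the handle: base corners (585,365), (715,332), (655,55), grip tip (648,317), trigger end (575,298).

Run:
```python
from fit import *
f=lambda x,y:((x-400)/5+152-.4,y/5+156-.4)
b=pix2w("top",[f(585,365),f(715,332),f(655,55)],.01)[:,:2]; print("base",b.round(4),np.linalg.norm(b[0]-b[1]),np.linalg.norm(b[2]-b[1]))
print("yaw",np.degrees(np.arctan2(*(b[2]-b[1])[::-1])),"center",(b[0]+b[2])/2)
g=pix2w("top",[f(614,100),f(632,200),f(648,300),f(648,317)],.076)[:,:2]; print("grip",g.round(4),np.degrees(np.arctan2(*(g[0]-g[2])[::-1])))
t=pix2w("top",[f(543,112),f(560,200),f(575,298)],.076)[:,:2]; print("trig",t.round(4),np.degrees(np.arctan2(*(t[0]-t[2])[::-1])))
im={n:cv2.imread(f"pics/{n}0.png") for n in("top","scene")}
M["handle"]=rect(-.085,.085,-.0375,.0375,.01)+rect(-.06,.05,-.026,-.008,.076)[::2]+rect(-.06,.05,.010,.022,.076)[::2]
for n in im:
  for p0 in((.626,.275,.25),(.626,.265,.25)):
    print(n,fit("handle",p0,grads({n:im[n]}),0,.02,.1))
a=[]
x=(.624,.270,.262)
for n in im:
    u=w2pix(n,(.62,.28,.03))[0].astype(int)-40; c=cv2.resize(im[n][u[1]:u[1]+80,u[0]:u[0]+80],(400,400),interpolation=2); draw(c,n,"handle",x,0,5,u-.4); a.append(c)
cv2.imwrite("pics/g6.png",np.hstack(a))
```

```text
base [[0.5315 0.2911]
 [0.5511 0.2192]
 [0.7136 0.2624]] 0.0745451466590201 0.16807602425221704
yaw 14.894644676868696 center [0.62252892 0.27672297]
grip [[0.6688 0.2662]
 [0.6129 0.2531]
 [0.5579 0.2413]
 [0.5487 0.2407]] 12.685293136908573
trig [[0.6615 0.3042]
 [0.6124 0.2918]
 [0.5586 0.2803]] 13.11848661317931
top (array([0.60579676, 0.27509927, 0.26123117]), np.float64(-643.1818237304688))
top (array([0.60536011, 0.27345017, 0.21542908]), np.float64(-638.525634765625))
scene (array([0.62453463, 0.28329723, 0.28245731]), np.float64(-768.2822265625))
scene (array([0.62459477, 0.28329939, 0.28281084]), np.float64(-767.8685913085938))
```

View pics/g6.png

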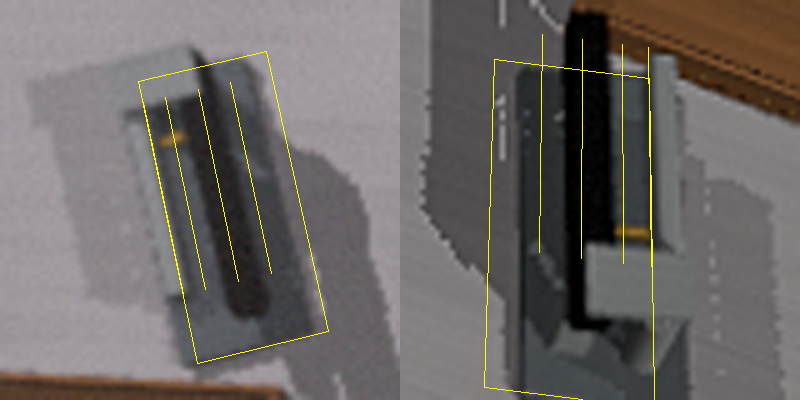

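The gripped lever arc matched the top-camera fits (pivot y about 0.030), so I'll trust the top camera. That puts the handle centre at (0.6225,0.2767), yaw 14.5°, and the squeeze pose at (0.5907,0.2597).

```bash
python3 -c "
from h import *
go(.5907,.2597,.19,np.radians(104.5))"
```

```text
shares [ 1.5793  0.3269 -0.0308] roll 0.9533228816369911 toolY yaw 10.3 j7 -0.12
```

```bash
python3 -m inch '[0.1,0.03,-0.03,0.11,1, 0.25,0.06,-0.03,0.22,1, 0.45,0.1,-0.03,0.33,1, 0.65,0.14,-0.03,0.44,1, 0.8,0.17,-0.03,0.55,1]';  python3 -c "
from h import *
go(.5907,.2597,.19,np.radians(104.5))"
```

```text
time: 27.88
tcp_pos: [0.5878, 0.1028, 0.19]
tool_rot: [0.904, 0.427, -0.001, -0.001]
wrist_force: [0.7, -0.2, -0.2]
gripper_width: 0.0853
gripper_force: 0.0
shares [ 6.152e-01 -4.870e-01  4.000e-04] roll 0.40073638001898454 toolY yaw -39.4 j7 -1.17
```

```bash
python3 -m inch '[0.15,-0.12,0,0.11,1, 0.3,-0.24,0,0.22,1, 0.45,-0.36,0,0.33,1, 0.615,-0.487,0,0.4,1, 0.615,-0.487,0,0.4,1]'; python3 -m inch '[0,0,0,0,1,0,0,0,0,1]';  python3 -c "
from h import *
go(.5907,.2597,.066,np.radians(104.5))
im={n:env.snapshot(n)[:,:,::-1].copy() for n in('top','scene')}
a=[]
for n in im:
    p=env.get_state()['tcp_pos'];cv2.circle(im[n],tuple(map(int,w2pix(n,p-[0,0,.012])[0])),1,(0,0,255),-1)
    u=w2pix(n,(.6,.27,.08))[0].astype(int); a.append(cv2.resize(im[n][u[1]-50:u[1]+50,u[0]-50:u[0]+50],(400,400),interpolation=2))
cv2.imwrite('pics/g7.png',np.hstack(a))"
```

```text
time: 28.5
tcp_pos: [0.5888, 0.2625, 0.19]
tool_rot: [0.991, 0.132, -0.001, -0.001]
wrist_force: [-0.5, -0.2, -0.4]
gripper_width: 0.0854
gripper_force: 0.0
time: 28.75
tcp_pos: [0.5911, 0.2559, 0.1907]
tool_rot: [0.992, 0.128, -0.001, 0.001]
wrist_force: [0.1, -1.3, 0.2]
gripper_width: 0.0855
gripper_force: 0.0
shares [ 0.0037 -0.0196  0.6236] roll 0.0022048623014333337 toolY yaw -75.3 j7 -1.96
```

View pics/g7.png

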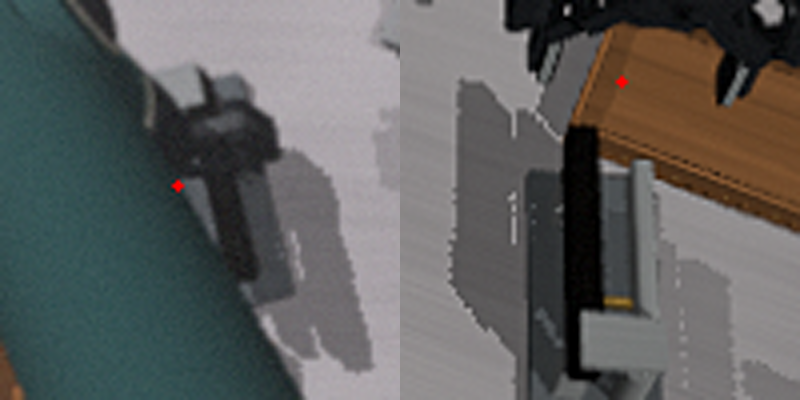

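The top view is mostly hidden by the arm. In the scene view the fingers are at (545,75) and (735,85), with the bars at (582,165) and (645,190). I'll go lower and check the centring there.

```bash
python3 -m inch '[0.002,-0.015,0.15,0,1, 0.002,-0.015,0.3,0,1, 0.002,-0.015,0.35,0,1, 0.002,-0.015,0.35,0,1, 0.002,-0.015,0.35,0,1]';  python3 -c "
from h import *
go(.5907,.2597,.066,np.radians(104.5))
im=env.snapshot('scene')[:,:,::-1].copy()
p=env.get_state()['tcp_pos']; print(p)
u=w2pix('scene',(.6,.27,.08))[0].astype(int)-40; b=cv2.resize(im[u[1]:u[1]+80,u[0]:u[0]+80],(600,600),interpolation=2)
c,s=np.cos(np.radians(14.5)),np.sin(np.radians(14.5))
for P,k in [((p-[0,0,.009]),(0,0,255)),((.5907,.2597,.076),(0,255,0))]+[((.6225+c*x-s*y,.2767+s*x+c*y,.076),(255,0,255)) for x,y in((-.06,-.026),(-.06,-.008),(-.06,.01),(-.06,.022),(-.035,-.017))]:
    q=(w2pix('scene',P)[0]-u+.4)*7.5; cv2.circle(b,tuple(map(int,q)),3,k,-1)
cv2.imwrite('pics/g8.png',b)"
```

```text
time: 29.48
tcp_pos: [0.5913, 0.2609, 0.1228]
tool_rot: [0.992, 0.129, 0.001, -0.0]
wrist_force: [0.5, -0.1, 0.0]
gripper_width: 0.0854
gripper_force: 0.0
shares [-0.0052  0.0052  0.2839] roll 0.0030897201452988613 toolY yaw -75.2 j7 -2.0
[0.59132255 0.26101056 0.12285196]
```

View pics/g8.png

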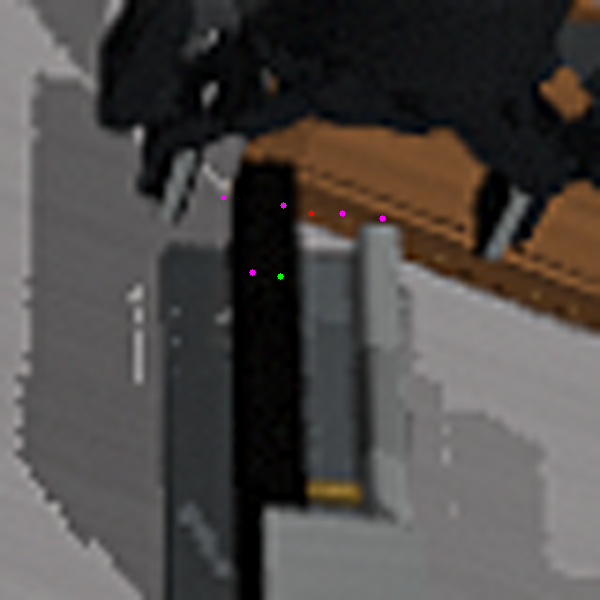

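The fingers straddle the pair in the scene crop: pads at (190,190) and (500,235), grip 233–297, trigger 360–400. I'll bias about 2.5 mm towards the grip, descend and squeeze.

```bash
python3 -m inch '[-0.005,0.018,0.1,0.003,1, -0.005,0.018,0.2,0.003,1, -0.005,0.018,0.28,0.003,1, -0.005,0.018,0.28,0.003,1]'; python3 -m inch '[0,0,0,0,-0.2,0,0,0,0,-0.2,0,0,0,0,-0.2,0,0,0,0,-0.2]' 40; python3 -m inch '[0,0,0,0,-1,0,0,0,0,-1,0,0,0,0,-1,0,0,0,0,-1,0,0,0,0,-1]' 40
```

```text
time: 30.02
tcp_pos: [0.5891, 0.2565, 0.063]
tool_rot: [0.992, 0.127, -0.002, 0.001]
wrist_force: [-0.8, -0.2, 1.2]
gripper_width: 0.0855
gripper_force: 0.0
time: 30.52
tcp_pos: [0.5904, 0.2617, 0.0681]
tool_rot: [0.992, 0.128, 0.002, -0.003]
wrist_force: [-3.2, 6.3, 6.1]
gripper_width: 0.0349
gripper_force: 30.3
time: 31.15
tcp_pos: [0.5905, 0.2616, 0.0682]
tool_rot: [0.992, 0.129, 0.002, -0.003]
wrist_force: [-3.2, 6.0, 6.9]
gripper_width: 0.0345
gripper_force: 38.8
```

Width is 34.5 mm, so the trigger is home. Releasing, then going up.

```bash
python3 -m inch '[0,0,0,0,1,0,0,0,0,1,0,0,0,0,1,0,0,0,0,1]'; python3 -m inch '[0,0,0,0,1,0,0,0,0,1,0,0,-0.2,0,1,0,0,-0.4,0,1,0,0,-0.6,0,1]'; python3 -c "
from h import *
go(.575,-.067,.186,np.radians(10.3))"
```

```text
time: 31.65
tcp_pos: [0.591, 0.2562, 0.0658]
tool_rot: [0.992, 0.126, 0.0, 0.0]
wrist_force: [-0.5, -0.3, -0.2]
gripper_width: 0.0857
gripper_force: 0.0
time: 32.28
tcp_pos: [0.5904, 0.2568, 0.1866]
tool_rot: [0.992, 0.126, -0.0, 0.0]
wrist_force: [0.7, 0.8, 0.2]
gripper_width: 0.0855
gripper_force: 0.0
shares [-0.4805  1.548   0.0033] roll -0.9530477036740974 toolY yaw -75.5 j7 -1.97
```

```bash
python3 -m inch '[-0.05,0.2,0,-0.11,0.6, -0.1,0.4,0,-0.22,0.6, -0.2,0.6,0,-0.33,0.6, -0.3,0.8,0,-0.44,0.6, -0.35,0.95,0,-0.55,0.6]';  python3 -c "
from h import *
go(.5755,-.0693,.186,np.radians(10.3))"
```

```text
time: 32.9
tcp_pos: [0.5698, 0.053, 0.1855]
tool_rot: [0.847, 0.532, -0.0, 0.0]
wrist_force: [0.1, -0.5, 0.5]
gripper_width: 0.0686
gripper_force: 0.0
shares [-0.5385  0.2914 -0.002 ] roll -0.40040526463815695 toolY yaw -25.7 j7 -0.88
```

```bash
python3 -m inch '[-0.15,0.08,0,-0.11,0.6, -0.3,0.16,0,-0.22,0.6, -0.45,0.25,0,-0.33,0.6, -0.538,0.291,0,-0.4,0.6, -0.538,0.291,0,-0.4,0.6]'; python3 -m inch '[0,0,0,0,0.6,0,0,0,0,0.6,0,0,0,0,0.6]'; python3 -c "
from h import *
go(.5755,-.0693,.085,np.radians(10.3))
print([(pix2w('top',[o['at']],.08).round(4)[0][:2],round(o['score'],2)) for o in (env.snapshot('top') is not None) and env.tip_of('top','lever_knob')[:2]])"
```

```text
time: 33.52
tcp_pos: [0.5754, -0.0689, 0.1851]
tool_rot: [0.645, 0.765, -0.0, -0.0]
wrist_force: [-1.1, 0.3, -0.5]
gripper_width: 0.0687
gripper_force: 0.0
time: 33.9
tcp_pos: [0.5756, -0.0656, 0.1856]
tool_rot: [0.642, 0.767, 0.0, 0.0]
wrist_force: [-0.3, 0.0, -0.3]
gripper_width: 0.0683
gripper_force: 0.0
shares [-0.0179 -0.004   0.503 ] roll -0.002249544935963869 toolY yaw 10.1 j7 -0.11
[(array([ 0.5834, -0.0718]), 0.57)]
```

```bash
python3 -m inch '[-0.018,-0.004,0.15,0,0.6, -0.018,-0.004,0.3,0,0.6, -0.018,-0.004,0.45,0,0.6, -0.018,-0.004,0.5,0,0.6, -0.018,-0.004,0.5,0,0.6]'; python3 -m inch '[0,0,0,0,-1,0,0,0,0,-1,0,0,0,0,-1,0,0,0,0,-1,0,0,0,0,-1]' 40; sed -i 's/.5606,.0319/.5612,.0297/' arc.py; python3 arc.py -9 5
```

```text
time: 34.62
tcp_pos: [0.5754, -0.0701, 0.0854]
tool_rot: [0.642, 0.766, -0.0, -0.0]
wrist_force: [-0.9, 0.0, 0.1]
gripper_width: 0.0684
gripper_force: 0.0
time: 35.25
tcp_pos: [0.5756, -0.0707, 0.0864]
tool_rot: [0.643, 0.766, -0.0, 0.0]
wrist_force: [-2.0, -0.3, 6.2]
gripper_width: 0.0193
gripper_force: 38.9
radius 0.1014 lever 1.849 z 0.0864
[ 0.016 -0.078] 0.1
[ 0.036 -0.153] 0.2
[ 0.069 -0.225] 0.3
[ 0.112 -0.29 ] 0.4
[ 0.165 -0.348] 0.5
```

```bash
python3 -m inch '[0.014,-0.078,0,0.1,-1, 0.034,-0.153,0,0.2,-1, 0.067,-0.225,0,0.3,-1, 0.11,-0.29,0,0.4,-1, 0.163,-0.348,0,0.5,-1]'; python3 arc.py -9 5
```

```text
time: 35.88
tcp_pos: [0.5005, -0.0513, 0.0863]
tool_rot: [0.888, 0.459, -0.001, 0.001]
wrist_force: [-2.8, -0.6, 5.4]
gripper_width: 0.019
gripper_force: 40.3
radius 0.1013 lever 1.063 z 0.0863
[ 0.014 -0.078] 0.1
[ 0.035 -0.154] 0.2
[ 0.067 -0.225] 0.3
[ 0.109 -0.291] 0.4
[ 0.162 -0.349] 0.5
```

```bash
python3 -m inch '[0.012,-0.078,0,0.1,-1, 0.033,-0.154,0,0.2,-1, 0.065,-0.225,0,0.3,-1, 0.107,-0.291,0,0.4,-1, 0.16,-0.349,0,0.5,-1]'; python3 arc.py -7 2
```

```text
time: 36.5
tcp_pos: [0.4618, 0.0157, 0.0863]
tool_rot: [0.996, 0.084, -0.0, 0.0]
wrist_force: [-1.3, -1.2, 5.3]
gripper_width: 0.0189
gripper_force: 40.3
radius 0.1004 lever 0.275 z 0.0863
[ 0.007 -0.061] 0.078
[ 0.02 -0.12] 0.156
```

```bash
python3 -m inch '[0.007,-0.061,0,0.078,-1, 0.018,-0.115,0,0.15,-1, 0.018,-0.115,0,0.15,-1]'; python3 -m inch '[0,0,0,0,0.2,0,0,0,0,0.2,0,0,0,0,0.2,0,0,-0.2,0,0.2,0,0,-0.4,0,0.2]'; python3 -c "
from h import *
go(.6411,.1042,.17,np.radians(98.25))
for n in('top','scene'):
    im=env.snapshot(n); cv2.imwrite(f'pics/{n}_e.png',im[:,:,::-1])
    print(n,[(pix2w(n,[o['at']],.08).round(4)[0][:2],round(o['score'],2)) for o in env.tip_of(n,'lever_knob')[:2]])"
```

```text
time: 36.88
tcp_pos: [0.4616, 0.0394, 0.0863]
tool_rot: [1.0, -0.031, -0.0, 0.0]
wrist_force: [-2.9, -2.0, 8.6]
gripper_width: 0.0188
gripper_force: 40.6
time: 37.5
tcp_pos: [0.4615, 0.039, 0.1659]
tool_rot: [1.0, -0.03, -0.001, -0.0]
wrist_force: [-0.9, 0.5, -0.1]
gripper_width: 0.0515
gripper_force: 0.0
shares [ 0.8768 -0.3795 -0.0217] roll -0.1301879173049797 toolY yaw -93.5 j7 -1.88
top [(array([0.6288, 0.0963]), 0.52)]
scene [(array([0.4605, 0.0419]), 0.85)]
```

The lever is open again. Now the carriers go to the tray, starting with bay2.

```bash
python3 -m inch '[0.22,-0.09,-0.02,-0.06,-0.1, 0.45,-0.18,-0.02,-0.13,-0.1, 0.7,-0.3,-0.02,-0.13,-0.1, 0.89,-0.379,-0.02,-0.13,-0.1, 0.89,-0.379,-0.02,-0.13,-0.1]'; python3 -m inch '[0,0,0,0,-0.1,0,0,0,0,-0.1]'; python3 look.py; python3 -c "
from h import *
go(.645,.104,.063,np.radians(98.25))
im=cv2.imread('pics/top0.png')"
```

```text
time: 38.33
tcp_pos: [0.645, 0.1051, 0.1666]
tool_rot: [0.997, 0.072, -0.001, -0.0]
wrist_force: [-0.6, 0.4, -0.8]
gripper_width: 0.0385
gripper_force: 0.0
time: 38.58
tcp_pos: [0.6429, 0.1033, 0.1688]
tool_rot: [0.997, 0.072, -0.001, 0.0]
wrist_force: [-0.3, -0.3, 0.2]
gripper_width: 0.0386
gripper_force: 0.0
3867
shares [ 0.0083 -0.0022  0.5327] roll -0.0004887636480417374 toolY yaw -81.8 j7 -1.77
```

```bash
python3 -c "
import cv2
a=cv2.imread('pics/scene_3867.png'); cv2.imwrite('pics/g9.png',cv2.resize(a[120:340,180:480],(795,583),interpolation=2))"; python3 -m inch '[0.008,-0.002,0.2,0,-0.1, 0.008,-0.002,0.4,0,-0.1, 0.008,-0.002,0.48,0,-0.1, 0.008,-0.002,0.48,0,-0.1]'
```

```text
time: 39.17
tcp_pos: [0.6451, 0.1044, 0.0729]
tool_rot: [0.997, 0.072, -0.001, 0.0]
wrist_force: [0.5, 0.1, 0.8]
gripper_width: 0.0386
gripper_force: 0.0
```

View pics/g9.png

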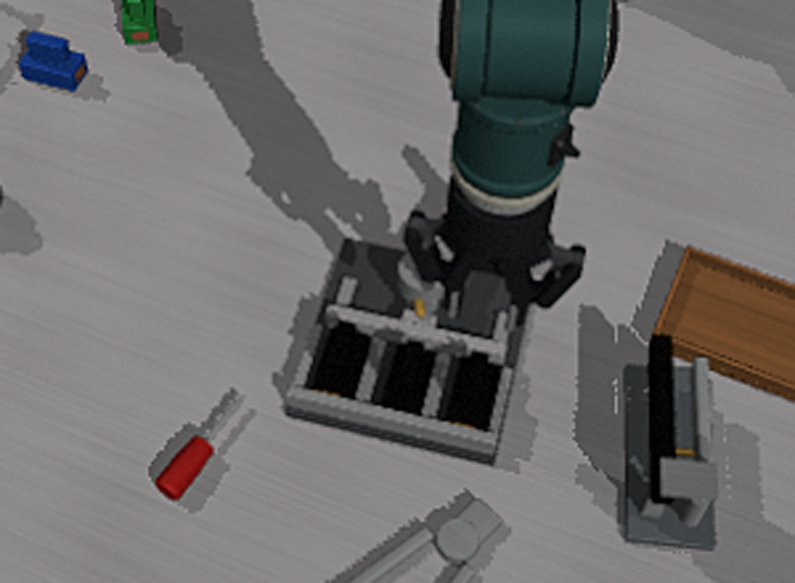

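The carriers are still in the three bays at (340,360), (405,378) and (473,392), and the trigger is back at rest. Gripping the one in bay2.

```bash
python3 -m inch '[0,0,0.02,0,-0.1,0,0,0.05,0,-0.1,0,0,0.05,0,-1,0,0,0.05,0,-1,0,0,0.05,0,-1]' 45; python3 -m inch '[0,0,0,0,-1,0,0,0,0,-1,0,0,-0.2,0,-1, 0,0,-0.4,0,-1, 0,0,-0.57,0,-1]'; python3 -m inch '[0,0,0,0,-1]'
python3 -c "
from h import *
go(.4704,.3956,.175,np.radians(87.2))"
```

```text
time: 39.8
tcp_pos: [0.6459, 0.1047, 0.0638]
tool_rot: [0.997, 0.072, 0.0, -0.0]
wrist_force: [0.3, 0.0, 0.4]
gripper_width: 0.0149
gripper_force: 45.6
time: 40.42
tcp_pos: [0.6456, 0.1044, 0.1785]
tool_rot: [0.997, 0.072, -0.0, 0.0]
wrist_force: [-0.7, 0.8, -0.4]
gripper_width: 0.0152
gripper_force: 45.3
time: 40.55
tcp_pos: [0.6473, 0.1048, 0.1803]
tool_rot: [0.997, 0.072, 0.003, -0.0]
wrist_force: [0.8, 0.3, -1.5]
gripper_width: 0.0148
gripper_force: 45.3
shares [-0.6677 -1.5653  0.0229] roll 0.12241283976184895 toolY yaw -81.8 j7 -1.77
```

```bash
python3 -m inch '[-0.1,-0.23,0,0.04,-1, -0.2,-0.46,0,0.08,-1, -0.3,-0.69,0,0.12,-1, -0.38,-0.9,0,0.12,-1, -0.38,-0.9,0,0.12,-1]'; python3 -c "
from h import *
go(.4704,.3956,.175,np.radians(87.2))"
```

```text
time: 41.18
tcp_pos: [0.541, 0.2762, 0.1759]
tool_rot: [1.0, -0.019, -0.002, -0.0]
wrist_force: [0.6, -0.9, -1.8]
gripper_width: 0.0151
gripper_force: 45.3
shares [-0.3747 -0.5835  0.0063] roll 0.007533296326917365 toolY yaw -92.1 j7 -2.26
```

```bash
python3 -m inch '[-0.12,-0.2,0,0,-1, -0.25,-0.4,0,0,-1, -0.372,-0.58,0,0.006,-1, -0.372,-0.58,0.1,0.006,-1, -0.372,-0.58,0.2,0.006,-1]'; python3 -m inch '[0,0,0.05,0,-1,0,0,0.1,0,-1,0,0,0.1,0,-1]'; python3 -c "
from h import *
go(.4704,.3956,.061,np.radians(87.2))"
```

```text
time: 41.8
tcp_pos: [0.4759, 0.3894, 0.1353]
tool_rot: [1.0, -0.028, -0.0, 0.001]
wrist_force: [1.3, -0.7, -0.5]
gripper_width: 0.0151
gripper_force: 45.3
time: 42.18
tcp_pos: [0.4757, 0.3902, 0.1165]
tool_rot: [1.0, -0.028, -0.001, 0.001]
wrist_force: [-0.2, -0.2, -0.6]
gripper_width: 0.0148
gripper_force: 45.3
shares [-0.0277 -0.026   0.2777] roll -0.004116770306372779 toolY yaw -93.2 j7 -2.52
```

```bash
python3 -m inch '[-0.027,-0.025,0.08,0,-1, -0.027,-0.025,0.16,0,-1, -0.027,-0.025,0.22,0,-1, -0.027,-0.025,0.26,0,-1, -0.027,-0.025,0.26,0,-1]'; python3 -c "
from h import *
go(.4704,.3956,.061,np.radians(87.2))"
```

```text
time: 42.8
tcp_pos: [0.4702, 0.3959, 0.0646]
tool_rot: [1.0, -0.027, -0.0, 0.001]
wrist_force: [0.5, -0.3, -0.2]
gripper_width: 0.0149
gripper_force: 45.3
shares [0.0011 0.0017 0.018 ] roll -0.0034818344785849625 toolY yaw -93.1 j7 -2.56
```

```bash
python3 -m inch '[0,0,0.01,0,-1,0,0,0.019,0,-1,0,0,0.019,0,-1,0,0,0.019,0,-0.1,0,0,0.019,0,-0.1]'; python3 -m inch '[0,0,0,0,-0.1,0,0,0,0,-0.1,0,0,-0.2,0,-0.1,0,0,-0.4,0,-0.1,0,0,-0.52,0,-0.1]';  python3 -c "
from h import *
go(.653,.0445,.17,np.radians(98.25))"
```

```text
time: 43.42
tcp_pos: [0.4706, 0.3965, 0.0619]
tool_rot: [1.0, -0.027, 0.0, -0.0]
wrist_force: [-0.6, 0.4, 0.2]
gripper_width: 0.0386
gripper_force: 0.0
time: 44.05
tcp_pos: [0.4709, 0.3969, 0.1678]
tool_rot: [1.0, -0.027, 0.001, -0.001]
wrist_force: [0.0, 0.7, -0.2]
gripper_width: 0.0385
gripper_force: 0.0
shares [ 1.0046  1.71   -0.012 ] roll -0.1262324476096932 toolY yaw -93.1 j7 -2.52
```

```bash
python3 -m inch '[0.14,0.25,-0.02,-0.04,-0.1, 0.28,0.5,-0.02,-0.08,-0.1, 0.42,0.75,-0.02,-0.126,-0.1, 0.55,0.97,-0.02,-0.126,-0.1, 0.55,0.97,-0.02,-0.126,-0.1]';  python3 -c "
from h import *
go(.653,.0445,.17,np.radians(98.25))"
```

```text
time: 44.68
tcp_pos: [0.5722, 0.1907, 0.1694]
tool_rot: [0.998, 0.067, 0.0, 0.001]
wrist_force: [-0.9, -0.9, -0.0]
gripper_width: 0.0387
gripper_force: 0.0
shares [ 3.022e-01  7.787e-01 -4.000e-04] roll -0.005919822484777529 toolY yaw -82.3 j7 -1.96
```

```bash
python3 -m inch '[0.1,0.26,0,-0.005,-0.1, 0.2,0.52,0,-0.005,-0.1, 0.302,0.778,0,-0.005,-0.1, 0.302,0.778,0.1,-0.005,-0.1, 0.302,0.778,0.2,-0.005,-0.1]'; python3 -m inch '[0,0,0.1,0,-0.1,0,0,0.1,0,-0.1]'; python3 -c "
from h import *
go(.653,.0445,.0635,np.radians(98.25))"
```

```text
time: 45.3
tcp_pos: [0.6513, 0.0527, 0.1286]
tool_rot: [0.997, 0.076, -0.0, -0.001]
wrist_force: [0.2, -0.4, -0.4]
gripper_width: 0.0387
gripper_force: 0.0
time: 45.55
tcp_pos: [0.6498, 0.0528, 0.1072]
tool_rot: [0.997, 0.077, -0.002, -0.0]
wrist_force: [-0.7, 0.5, -0.0]
gripper_width: 0.0383
gripper_force: 0.0
shares [0.0103 0.0439 0.2183] roll 0.006341134377892995 toolY yaw -81.2 j7 -1.7
```

```bash
python3 -m inch '[0.01,0.04,0.05,0.006,-0.1, 0.01,0.04,0.1,0.006,-0.1, 0.01,0.04,0.17,0.006,-0.1, 0.01,0.04,0.215,0.006,-0.1, 0.01,0.04,0.215,0.006,-0.1]'; python3 -m inch '[0,0,0,0,-1,0,0,0,0,-1,0,0,0,0,-1,0,0,0,0,-1,0,0,0,0,-1]' 45; python3 -m inch '[0,0,-0.2,0,-1, 0,0,-0.4,0,-1,0,0,-0.57,0,-1,0,0,-0.57,0,-1]'
python3 -c "
from h import *
go(.4675,.3357,.175,np.radians(87.2))"
```

```text
time: 46.18
tcp_pos: [0.6543, 0.0437, 0.0655]
tool_rot: [0.997, 0.071, -0.001, -0.0]
wrist_force: [0.4, 0.1, -0.6]
gripper_width: 0.0387
gripper_force: 0.0
time: 46.8
tcp_pos: [0.655, 0.0436, 0.0667]
tool_rot: [0.997, 0.071, -0.0, 0.0]
wrist_force: [-0.5, 0.4, -0.7]
gripper_width: 0.0146
gripper_force: 50.1
time: 47.3
tcp_pos: [0.6569, 0.0439, 0.1838]
tool_rot: [0.997, 0.071, 0.003, 0.0]
wrist_force: [0.1, 0.0, -1.9]
gripper_width: 0.0146
gripper_force: 50.0
shares [-0.7312 -1.5782  0.0389] roll 0.12147678392043462 toolY yaw -81.9 j7 -1.67
```

```bash
python3 -m inch '[-0.1,-0.23,0,0.04,-1, -0.2,-0.46,0,0.08,-1, -0.3,-0.69,0,0.12,-1, -0.42,-0.9,0,0.12,-1, -0.42,-0.9,0,0.12,-1]'; python3 -c "
from h import *
go(.4675,.3357,.175,np.radians(87.2))"
```

```text
time: 47.92
tcp_pos: [0.5425, 0.2143, 0.1792]
tool_rot: [1.0, -0.019, -0.002, -0.0]
wrist_force: [1.3, -0.1, -1.7]
gripper_width: 0.0148
gripper_force: 50.0
shares [-0.3978 -0.5919  0.023 ] roll 0.006654540463701784 toolY yaw -92.2 j7 -2.16
```

```bash
python3 -m inch '[-0.12,-0.2,0,0,-1, -0.25,-0.4,0,0,-1, -0.395,-0.59,0,0.006,-1, -0.395,-0.59,0.1,0.006,-1, -0.395,-0.59,0.2,0.006,-1]'; python3 -m inch '[0,0,0.05,0,-1,0,0,0.1,0,-1,0,0,0.1,0,-1]'; python3 -c "
from h import *
go(.4675,.3357,.0637,np.radians(87.2))"
```

```text
time: 48.55
tcp_pos: [0.4727, 0.3311, 0.139]
tool_rot: [1.0, -0.028, -0.0, 0.001]
wrist_force: [0.2, -0.8, -2.2]
gripper_width: 0.0145
gripper_force: 50.0
time: 48.92
tcp_pos: [0.4728, 0.331, 0.1199]
tool_rot: [1.0, -0.028, -0.001, 0.0]
wrist_force: [-0.1, 0.3, -1.3]
gripper_width: 0.0148
gripper_force: 49.9
shares [-0.0277 -0.0224  0.2809] roll -0.004813721225325747 toolY yaw -93.2 j7 -2.46
```

```bash
python3 -m inch '[-0.027,-0.022,0.08,0,-1, -0.027,-0.022,0.16,0,-1, -0.027,-0.022,0.22,0,-1, -0.027,-0.022,0.265,0,-1, -0.027,-0.022,0.265,0,-1]'; python3 -c "
from h import *
go(.4675,.3357,.0637,np.radians(87.2))"
```

```text
time: 49.55
tcp_pos: [0.4674, 0.3359, 0.0667]
tool_rot: [1.0, -0.028, -0.001, 0.001]
wrist_force: [0.2, -0.2, -2.0]
gripper_width: 0.0151
gripper_force: 50.0
shares [0.0005 0.0008 0.0151] roll -0.00445679784947907 toolY yaw -93.2 j7 -2.5
```

```bash
python3 -m inch '[0,0,0.01,0,-1,0,0,0.016,0,-1,0,0,0.016,0,-1,0,0,0.016,0,-0.1,0,0,0.016,0,-0.1]'; python3 -m inch '[0,0,0,0,-0.1,0,0,0,0,-0.1,0,0,-0.2,0,-0.1,0,0,-0.4,0,-0.1,0,0,-0.52,0,-0.1]';  python3 -c "
from h import *
go(.6614,-.0145,.17,np.radians(98.25))"
```

```text
time: 50.18
tcp_pos: [0.468, 0.3365, 0.0649]
tool_rot: [1.0, -0.028, 0.0, -0.0]
wrist_force: [-0.2, 0.1, 0.1]
gripper_width: 0.0382
gripper_force: 0.0
time: 50.8
tcp_pos: [0.4683, 0.3368, 0.1706]
tool_rot: [1.0, -0.028, 0.001, -0.001]
wrist_force: [0.2, -0.5, -1.0]
gripper_width: 0.0386
gripper_force: 0.0
shares [1.062  1.6998 0.0021] roll -0.1271590766418165 toolY yaw -93.2 j7 -2.45
```

```bash
python3 -m inch '[0.14,0.25,0,-0.04,-0.1, 0.28,0.5,0,-0.08,-0.1, 0.42,0.75,0,-0.126,-0.1, 0.6,0.97,0,-0.126,-0.1, 0.6,0.97,0,-0.126,-0.1]';  python3 -c "
from h import *
go(.6614,-.0145,.17,np.radians(98.25))
print([o['at'] for o in env.tip_of('scene','carrier1') if env.snapshot('scene') is not None])"
```

```text
time: 51.42
tcp_pos: [0.5794, 0.1298, 0.1683]
tool_rot: [0.998, 0.066, 0.001, 0.001]
wrist_force: [-0.1, 0.7, -0.8]
gripper_width: 0.0383
gripper_force: 0.0
shares [ 0.311   0.7692 -0.0064] roll -0.007200931765339289 toolY yaw -82.4 j7 -1.86
[[308.4, 255.7], [233.9, 130.4], [354.5, 270.9], [201.0, 145.9], [345.4, 333.5], [334.3, 268.8]]
```

```bash
python3 -m inch '[0.1,0.26,0,-0.005,-0.1, 0.2,0.52,0,-0.005,-0.1, 0.31,0.769,0,-0.005,-0.1, 0.31,0.769,0.1,-0.005,-0.1, 0.31,0.769,0.2,-0.005,-0.1]'; python3 -m inch '[0,0,0.1,0,-0.1,0,0,0.1,0,-0.1]'; python3 -c "
from h import *
go(.6614,-.0145,.0635,np.radians(98.25))"
```

```text
time: 52.4
tcp_pos: [0.6593, -0.0062, 0.1273]
tool_rot: [0.997, 0.075, -0.0, -0.0]
wrist_force: [-0.9, 0.9, 0.1]
gripper_width: 0.0382
gripper_force: 0.0
time: 52.65
tcp_pos: [0.658, -0.006, 0.1059]
tool_rot: [0.997, 0.076, -0.002, -0.0]
wrist_force: [-0.6, -0.1, 0.4]
gripper_width: 0.0379
gripper_force: 0.0
shares [0.0115 0.0449 0.2121] roll 0.005350177582594744 toolY yaw -81.3 j7 -1.6
```

```bash
python3 -m inch '[0.01,0.041,0.05,0.006,-0.1, 0.01,0.041,0.1,0.006,-0.1, 0.01,0.041,0.17,0.006,-0.1, 0.01,0.041,0.21,0.006,-0.1, 0.01,0.041,0.21,0.006,-0.1]'; python3 -m inch '[0,0,0,0,-1,0,0,0,0,-1,0,0,0,0,-1,0,0,0,0,-1,0,0,0,0,-1]' 45; python3 -m inch '[0,0,-0.2,0,-1, 0,0,-0.4,0,-1,0,0,-0.57,0,-1,0,0,-0.57,0,-1]'
python3 -c "
from h import *
go(.4646,.2758,.175,np.radians(87.2))"
```

```text
time: 53.28
tcp_pos: [0.6625, -0.0153, 0.0654]
tool_rot: [0.998, 0.07, -0.001, -0.0]
wrist_force: [0.2, 0.1, -0.4]
gripper_width: 0.0386
gripper_force: 0.0
time: 53.9
tcp_pos: [0.6633, -0.0153, 0.0668]
tool_rot: [0.998, 0.07, 0.0, -0.0]
wrist_force: [-0.1, 1.1, 0.9]
gripper_width: 0.0148
gripper_force: 49.8
time: 54.4
tcp_pos: [0.6648, -0.0156, 0.1835]
tool_rot: [0.998, 0.07, 0.003, 0.0]
wrist_force: [1.2, 0.0, -1.7]
gripper_width: 0.0144
gripper_force: 49.5
shares [-0.788  -1.5825  0.0363] roll 0.1203663957485698 toolY yaw -82.0 j7 -1.58
```

```bash
python3 -m inch '[-0.11,-0.23,0,0.04,-1, -0.22,-0.46,0,0.08,-1, -0.33,-0.69,0,0.12,-1, -0.45,-0.9,0,0.12,-1, -0.45,-0.9,0,0.12,-1]'; python3 -c "
from h import *
go(.4646,.2758,.175,np.radians(87.2))"
```

```text
time: 55.02
tcp_pos: [0.5451, 0.1542, 0.179]
tool_rot: [1.0, -0.02, -0.002, -0.0]
wrist_force: [0.0, -1.4, -1.5]
gripper_width: 0.0149
gripper_force: 49.5
shares [-0.4269 -0.5911  0.0219] roll 0.005361756198949915 toolY yaw -92.3 j7 -2.06
```

```bash
python3 -m inch '[-0.12,-0.2,0,0,-1, -0.25,-0.4,0,0,-1, -0.425,-0.59,0,0.006,-1, -0.425,-0.59,0.1,0.006,-1, -0.425,-0.59,0.2,0.006,-1]'; python3 -m inch '[0,0,0.05,0,-1,0,0,0.1,0,-1,0,0,0.1,0,-1]'; python3 -c "
from h import *
go(.4646,.2758,.0638,np.radians(87.2))"
```

```text
time: 55.65
tcp_pos: [0.4692, 0.2717, 0.1389]
tool_rot: [1.0, -0.028, -0.0, 0.001]
wrist_force: [0.8, -0.2, -1.2]
gripper_width: 0.0151
gripper_force: 49.5
time: 56.02
tcp_pos: [0.4694, 0.2716, 0.1197]
tool_rot: [1.0, -0.029, -0.001, 0.0]
wrist_force: [-0.1, -0.4, -1.7]
gripper_width: 0.0151
gripper_force: 49.5
shares [-0.0248 -0.02    0.2794] roll -0.005764545198718967 toolY yaw -93.3 j7 -2.38
```

```bash
python3 -m inch '[-0.024,-0.02,0.08,0,-1, -0.024,-0.02,0.16,0,-1, -0.024,-0.02,0.22,0,-1, -0.024,-0.02,0.265,0,-1, -0.024,-0.02,0.265,0,-1]'; python3 -m inch '[0,0,0.01,0,-1,0,0,0.015,0,-1,0,0,0.015,0,-1,0,0,0.015,0,-0.1,0,0,0.015,0,-0.1]'; python3 -m inch '[0,0,0,0,-0.1,0,0,0,0,-0.1,0,0,-0.2,0,-0.1,0,0,-0.4,0,-0.1,0,0,-0.52,0,-0.1]'; python3 -m inch '[0,0.25,-0.1,0,0, 0,0.5,-0.2,0,0, 0,0.8,-0.3,0,0, 0,1,-0.3,0,0, 0,1,-0.3,0,0]'; python3 -m inch '[0,0.25,0,0,0, 0,0.5,0,0,0, 0,0.5,0,0,0]'
python3 - <<'E'
from h import *
a=[]
for n in("top","scene"):
    im=env.snapshot(n)[:,:,::-1]; print(n,"knob",[(pix2w(n,[o["at"]],.08).round(3)[0][:2],round(o["score"],2)) for o in env.tip_of(n,"lever_knob")[:1]])
    for o in env.tip_of(n,"carrier1"):
        w=pix2w(n,[o["at"]],.005)[0]; print(w.round(3)[:2],round(o["score"],2))
    u=w2pix(n,(.52,.22,.03))[0].astype(int); x0=max(u[0]-110,0); a.append(cv2.resize(im[u[1]-80:u[1]+80,x0:x0+213],(400,300),interpolation=2))
cv2.imwrite("pics/end.png",np.hstack(a)); s=env.get_state(); print(s["time"],s["tcp_pos"],s["gripper_force"])
E
```

```text
time: 56.65
tcp_pos: [0.4646, 0.2761, 0.0666]
tool_rot: [1.0, -0.029, -0.001, 0.0]
wrist_force: [0.4, 0.0, -1.8]
gripper_width: 0.015
gripper_force: 49.5
time: 57.28
tcp_pos: [0.4653, 0.2766, 0.0648]
tool_rot: [1.0, -0.029, 0.0, -0.0]
wrist_force: [-0.1, -0.2, 0.3]
gripper_width: 0.0382
gripper_force: 0.0
time: 57.9
tcp_pos: [0.4656, 0.2768, 0.1705]
tool_rot: [1.0, -0.029, 0.001, -0.001]
wrist_force: [0.3, 0.7, -0.9]
gripper_width: 0.039
gripper_force: 0.0
time: 58.52
tcp_pos: [0.4534, 0.0733, 0.2288]
tool_rot: [0.999, -0.032, 0.0, 0.001]
wrist_force: [0.5, -0.1, -0.1]
gripper_width: 0.0429
gripper_force: 0.0
time: 58.9
tcp_pos: [0.4476, -0.0257, 0.2283]
tool_rot: [1.0, -0.031, -0.0, 0.0]
wrist_force: [0.1, 0.3, 0.7]
gripper_width: 0.0424
gripper_force: 0.0
top knob [(array([0.467, 0.368]), 0.7)]
[ 0.322 -0.404] 0.74
[ 0.441 -0.461] 0.7
[0.469 0.4  ] 0.66
[0.462 0.283] 0.66
[0.469 0.342] 0.6
scene knob [(array([0.459, 0.042]), 0.9)]
[0.461 0.284] 0.96
[0.471 0.395] 0.89
[ 0.435 -0.455] 0.82
[ 0.336 -0.397] 0.8
[0.47  0.338] 0.62
59.2 [ 0.44789479 -0.02157683  0.22840387] 0.0
```

View pics/end.png

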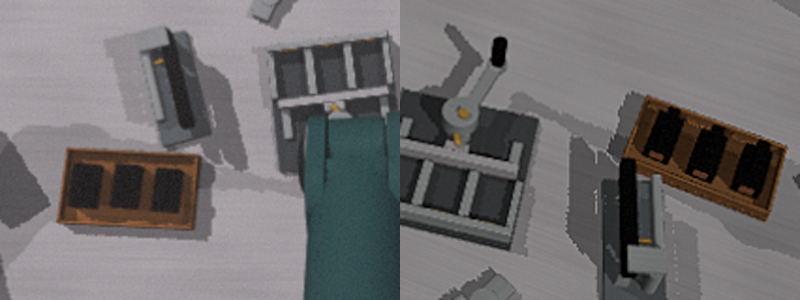

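All three carriers stand upright in the tray (left panel, (87,185), (127,187), (168,190)). The bays are empty, the lever is open with its knob at (499,45), and the trigger is at rest. Handing in.

```bash
python3 -c "
from rig import env
print(env.close_job())"
```

```text
the job is handed in; nothing more can be done
None
```

I handed the job in at about 59 s: the three carriers were clamped, the trigger was squeezed home and sprang back, the lever is open again, and all three stand upright in the tray; no verdict was returned.

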